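# Tare the bowl, then weigh the burner jets

### The job

Weigh the two brass burner jets: set the empty white bowl upright in the middle of the scale's pan and let go, press the orange tare key fully in for half a second and release it, and only then lower both jets gently into the bowl and leave them there. The scale's head is held only by a stiff friction hinge, so do not push it out of its angle; do not bear down hard on the pan or drop anything onto it, do not press the key again once a jet is in the bowl, and leave the tin of rods, the brown solvent bottle and the screwdriver where they stand.

Things in the scene. Friction and masses are not known exactly. Their poses are not given: they have to be found in the camera images.
- scale: White bench scale fixed to the bench, 240 x 170 mm, body top 36 mm above the bench. Origin: centre of its underside. x points from the pan to the head (away from the operator), y to the left, z up. It carries a round steel pan near the operator and, at the back on a short pillar, a grey tilting head 150 mm wide.
- pan_top (a point): Centre of the top of the round steel pan (diameter 124 mm, top 52 mm above the bench when unloaded, 35 mm to the -x side of the scale's origin).
- pan (a joint): How far the sprung pan is pressed down, m: about 0.0003 unloaded, about 3 N per mm, bottoms at 0.006. More than 0.0045 is bearing down too hard.
- head (a joint): Angle of the head's face from horizontal, rad (0.46 to 0.62 at the start): the hinge lies along scale y at the lower edge of the face, and the face rises away from the operator. A stiff friction hinge (about 0.8 N m): more than about 17 N on the tare key, pressed square, swings it flatter.
- head_top (a point): Middle of the outer edge of the head's hood: a clear plastic plate across the head's whole width, 6 mm thick, standing 58 mm out square from the face, its near side 20 mm up-slope of the tare key's centre. It overhangs the key, so the key is reached not from straight above but by a tool tilted square to the face, or a little (up to 0.15 rad) steeper. Axes: x up-slope, y left, z out of the face.
- key_foot (a point): Point on the head's face under the middle of the orange round tare key (diameter 26 mm), 40 mm right of the head's middle, 46 mm up-slope of the hinge; a dark display lies to its left. z points out of the face (press along -z), x up-slope, y left. The key is screwed in more or less: its top stands 8 to 16 mm out of the face, differing each time, so feel for it.
- tare (a joint): Travel of the tare key, m: 0 released, 0.004 fully in; springs back; 1.5 N to start it, 5 N fully in, 8 mm proud of its black surround when out. It counts as pressed beyond 0.003.
- bowl: Small white ceramic bowl, 34 mm high, outer diameter 58 mm at the foot, 65 mm at 14 mm up and 68 mm at the rim, wall and floor 4 mm, 150 g. Origin: centre of its underside, z up. It can be gripped across its diameter.
- bowl_in (a point): Centre of the bowl's inner floor, 4 mm above its underside.
- jet_a: Brass burner jet standing upright, 50 mm tall, round, about 80 g: foot diameter 22 mm (12 mm high), waist 15 mm, head diameter 18 mm from 31 to 50 mm up. Origin: centre of its underside, z along its length.
- jet_a_mid (a point): Middle of jet_a, 25 mm above its underside.
- jet_b: The second brass jet, same as jet_a. Both jets fit standing side by side in the bowl.
- jet_b_mid (a point): Middle of jet_b, 25 mm above its underside.
- tin: Ribbed steel tin with coloured glass rods, diameter 73 mm, tin 70 mm and with the rods 108 mm high; leave alone. Origin: centre of its underside.
- solvent: Brown glass solvent bottle with a black cap, diameter 60 mm, 150 mm high; leave alone. Origin: centre of its underside.
- driver: Screwdriver with a blue handle lying on the bench behind the scale; leave alone. Origin on its underside, x along it.

How it is judged:
On the way, in this order (a step that is already met when the one before it is completed fails the run):
1. the empty bowl stands upright within 15 mm of the middle of the pan, let go (horizontal distance between bowl and pan_top below 0.015 m and contact force between bowl and scale above 0.7 N and angle between bowl's own z axis and vertical below 0.1 rad and contact force between the fingers and bowl below 0.05 N and not (horizontal distance between jet_a_mid and bowl_in below 0.032 m and z of jet_a_mid in the frame of bowl between 0.005 and 0.045 m) and not (horizontal distance between jet_b_mid and bowl_in below 0.032 m and z of jet_b_mid in the frame of bowl between 0.005 and 0.045 m)), for 0.3 s.
2. the tare key is held in (beyond 3 mm) with only the empty bowl on the pan (all of step 1 and value of joint tare above 0.003 m and contact force between each of the arm, the fingers and pan below 0.05 N), for 0.3 s.
3. the key is released again while the bowl is still empty (value of joint tare below 0.001 m and horizontal distance between bowl and pan_top below 0.015 m and contact force between bowl and scale above 0.7 N and angle between bowl's own z axis and vertical below 0.1 rad and not (horizontal distance between jet_a_mid and bowl_in below 0.032 m and z of jet_a_mid in the frame of bowl between 0.005 and 0.045 m) and not (horizontal distance between jet_b_mid and bowl_in below 0.032 m and z of jet_b_mid in the frame of bowl between 0.005 and 0.045 m)), for 0.1 s.
4. both jets lie in the bowl (horizontal distance between bowl and pan_top below 0.015 m and contact force between bowl and scale above 0.7 N and angle between bowl's own z axis and vertical below 0.1 rad and horizontal distance between each of jet_a_mid, jet_b_mid and bowl_in below 0.032 m and z of jet_a_mid in the frame of bowl between 0.005 and 0.045 m and z of jet_b_mid in the frame of bowl between 0.005 and 0.045 m), for 0.2 s.
At the end, for the whole second after the job is handed in: The bowl stands upright (within 0.1 rad) on the pan, within 15 mm of its middle, with the middle of both jets inside the bowl (within 32 mm of its axis, 5 to 45 mm above its underside), all at rest; the tare key is out (under 1 mm) and the head's hood is within 6 mm of where it was (all of step 4 and value of joint tare below 0.001 m and distance of head_top from where it was at the start of the episode below 0.006 m and linear speed of each of bowl, jet_a, jet_b below 0.02 m/s); the robot touches nothing.
It fails at once if the head is pushed out of its angle (hood moved more than 6 mm) (distance of head_top from where it was at the start of the episode above 0.006 m).
It fails at once if the pan is pressed down or hit hard (beyond 4.5 mm) (value of joint pan above 0.0045 m).
It fails at once if the tare key is pressed (beyond 3 mm) with a jet in the bowl (value of joint tare above 0.003 m and ((horizontal distance between jet_a_mid and bowl_in below 0.032 m and z of jet_a_mid in the frame of bowl between 0.005 and 0.045 m) or (horizontal distance between jet_b_mid and bowl_in below 0.032 m and z of jet_b_mid in the frame of bowl between 0.005 and 0.045 m))).
It fails at once if the tin of rods, the solvent bottle or the screwdriver is moved more than 30 mm or tipped over (distance of any of tin, solvent, driver from where it was at the start of the episode above 0.03 m or angle between any of tin, solvent's own z axis and vertical above 0.5 rad).
It also fails if it takes over 72 s, if anything falls off the work surface, if the arm or the gripper's body presses on something with over 40 N, if the wrist force passes 120 N, or if a joint passes its speed limit or range.

### The arm

A 6-joint arm with a two-finger parallel gripper is mounted at the origin on the work surface. World frame = base frame: x ahead of the robot, y to its left, z up, the work surface at z = 0. Lengths are in m, angles in rad, forces in N, time in s.
With the tool pointing down it reaches from about 0.3 to 0.875 m from the base axis. Payload 6.4 kg.
Tool frame: the origin (TCP) lies on the centre line of the jaws, within the pads' length; the fingertips stand 25 mm ahead of it and the grasp point (between the pads) lies 6 mm ahead of it; z points along the fingers, y is the line along which they close (so a half turn about z gives the same grasp; the last joint's range is limited). The gripper opens to 88 mm and grips with 3 to 60 N. Pads are 18 mm wide; open, the fingers measure 123 mm over their backs; the gripper's body (75 mm by 187 mm) begins 45 mm behind the grasp point.
Start: joints at [-1.432, 0.181, 1.607, -0, 1.354, -0.206], TCP at [0.194, -0.541, 0.243] pointing down, gripper open.
Joint ranges: [-2.99, 2.99], [-0.89, 2.07], [0.3, 2.58], [-1.14, 4.28], [0, 2.63], [-3.12, 3.12]. Speed limits (rad/s): [2.57, 2.57, 3.01, 3.14, 3.14, 3.14].

### API

Orientations are given as [roll, pitch, yaw] about the fixed x, y, z axes, in that order (R = Rz(yaw) Ry(pitch) Rx(roll)).
In Python, from plant import bot, imaging, job, spotter gives the robot as it stands.
- The arm moves only by the tool move_arm, never from a script. Its argument "deltas" is a list of rows, each an object with "gripper": the opening, from 0 (shut) to 1 (fully open); "linear": the shift along the tool's x, y, z in mm, a list of three; "turn": the turn, a rotation vector about the tool's x, y, z in rad, a list of three. A call has 1 to 10 rows; each row shifts and turns the commanded pose from where the row before left it, along the tool's axes as they then stand; what a row does not reach is not made up. A row lasts 1/12 s, in which the tool goes at most 41.7 mm and 7.16 degrees, less where a joint would pass 70% of its speed; a pose out of reach is approached as far as the arm can. A call with a gripper value outside its range is refused whole. The fingers move at their own pace and stop on an object; the grip force is fixed at half the most. Time passes only in rows, so rows that do not move let the fingers close. It gives the time, the measured TCP pose, the force, the opening and the grip force at its end, in the units of the state.
- bot.get_state(): the state, without advancing time (a new reading comes with each control period).
- imaging.capture(name): name is "side" or "top" or "wrist"; returns (picture, depth): 400x640x3 uint8, blue, green, red; 400x640 float32, m along the optical axis (not along the pixel's ray), 0 where there is no reading.
- imaging.camera_model(name): a dict with "fx", "fy", "cx", "cy" (pixels), "rvec" (rotation vector, rad) and "tvec" (3), from world to camera coordinates, as OpenCV has them. Camera axes: x right, y down, z forward; pixel columns grow to the right and rows downward; lengths in m; the calibration is good to about 2 mm. A picture is of the moment at which its call begins: read the wrist's pose just before it. camera_model takes no time and is no camera call; for the wrist camera it gives the pose at the moment of the call.
- job.job_done(): hands the job in; it is judged then, once.
Trained networks look in the newest picture that a camera, given by its name, has taken for a name from the list of things; names that differ only in an ending like _2 or _b are one class to them, and where a whole thing is asked for, a point or a joint stands for the part that bears it (a point fixed in the world has none). Each returns a list of dicts, best first, with "conf" (0 to 1); they miss things now and then, are a little off and sometimes report something else, mostly with a low value. They report only what shows in the picture. A call takes as long as a camera call.
- spotter.look_for(camera, query): "centre" ([column, row] as shares, 0 to 1, of the picture: columns of its width, rows of its height, amid what is visible of it).
- spotter.silhouettes(camera, query): "region" (400x640 bool, what is visible of it) and "centre" ([column, row] as shares, 0 to 1, of the picture: columns of its width, rows of its height, amid what is visible of it).
- spotter.tip_of(camera, query): "centre" ([column, row] as shares, 0 to 1, of the picture: columns of its width, rows of its height: a listed point, or the origin of a listed thing).
The state is a dict: "time": time; "joint_positions": joint angles; "qvel": joint speeds; "tau": joint torques, N m; "eef_pos": TCP position; "tcp_rot": TCP orientation; "contact_force": force on the tool from outside, world axes, zero at the start; "moment": the same for the moment, N m; "opening": opening from 0.0 (shut) to 1.0 (fully open); "grip_force": force on a finger pad.
Only numpy, scipy, OpenCV 4.12 (cv2) and the standard library are available. Lean on these libraries where they do the work, as an engineer would, in place of code of your own. Each camera call takes 0.05 s, during which the arm holds its last target. There are 200 camera calls.

## Working session

There is one attempt and no reset: what is moved stays moved. The work goes in short steps, Python scripts to look and compute and a tool call to move; the robot and the scene stay as the last step left them, time stands still between calls to the robot, and variables do not carry over. Pictures are saved under pics/ and viewed, at most 10 in all, crops included, and the job is handed in when it is done.

Besides the shell and the picture viewer there is one more tool, called after "Emit:" by a JSON object that holds its "method" and its "body". move_arm: Moves the arm, as the interface text tells. Its arguments: {"type":"object","properties":{"deltas":{"type":"array","items":{"type":"object","properties":{"gripper":{"type":"number"},"linear":{"type":"array","items":{"type":"number"}},"turn":{"type":"array","items":{"type":"number"}}}}}},"required":["deltas"]}

```bash
ls; mkdir -p pics
cat > h.py <<'E'
import numpy as np, cv2
from plant import bot, imaging, job, spotter
from scipy.spatial.transform import Rotation as R
def cam(n):
    m=imaging.camera_model(n); return m, cv2.Rodrigues(np.array(m['rvec'],float))[0], np.array(m['tvec'],float).ravel()
def cloud(n,d):
    m,Rm,t=cam(n); v,u=np.mgrid[:400,:640]
    P=np.stack([(u-m['cx'])/m['fx']*d,(v-m['cy'])/m['fy']*d,d],-1)
    W=(P-t)@Rm; W[d<=0]=np.nan; return W
def proj(n,p):
    m,Rm,t=cam(n); c=Rm@np.array(p)+t; return m['fx']*c[0]/c[2]+m['cx'],m['fy']*c[1]/c[2]+m['cy']
E
python3 - <<'E'
from h import *
print(bot.get_state())
ims=[]
for n in ['top','side']:
    p,d=imaging.capture(n); cv2.imwrite(f'pics/{n}0.png',p); np.save(f'{n}0.npy',d); W=cloud(n,d)
    m,Rm,t=cam(n); print(n,'cam at',(-Rm.T@t).round(3))
    for q in ['scale','bowl','jet_a','tin','solvent','driver','head','tare','pan']:
        for r in spotter.silhouettes(n,q)[:3]:
            g=r['region']; w=W[g]; w=w[~np.isnan(w[:,0])]
            print(q,round(r['conf'],2),[round(r['centre'][0]*640),round(r['centre'][1]*400)],g.sum(),np.median(w,0).round(3),w.min(0).round(3),w.max(0).round(3))
    for q in ['pan_top','head_top','key_foot','bowl','jet_a','scale']:
        for r in spotter.tip_of(n,q)[:2]:
            c=[round(r['centre'][0]*640),round(r['centre'][1]*400)]; print('tip',q,round(r['conf'],2),c,W[c[1],c[0]].round(3))
E
```

```text
pics
{'time': 0.0, 'joint_positions': array([-1.43229923e+00,  1.81484351e-01,  1.60797380e+00,  1.06998233e-05,
        1.35377526e+00, -2.06326734e-01]), 'qvel': array([ 2.77854909e-03,  1.79105037e-04,  1.22923179e-04, -9.97164605e-05,
       -1.04165176e-03,  9.08483484e-04]), 'tau': array([ 2.22692543e-03, -4.33859682e+01, -3.41849220e+01,  7.05007673e-02,
        3.86403466e-02, -1.39002145e-04]), 'eef_pos': array([ 0.19430185, -0.54064141,  0.24225853]), 'tcp_rot': array([-3.13998884e+00, -3.46358690e-04,  3.44821241e-01]), 'contact_force': array([-0.46201475,  0.68888397,  0.33177136]), 'moment': array([ 0.06366107,  0.0339632 , -0.07146906]), 'grip_force': 0.0, 'opening': 0.9977914728525247}
top cam at [ 0.462 -0.019  1.195]
scale 0.67 [327, 215] 6378 [ 0.587 -0.018  0.049] [ 0.423 -0.112 -0.003] [0.77  0.078 0.193]
bowl 0.84 [219, 262] 461 [0.446 0.281 0.007] [ 0.413  0.243 -0.005] [0.479 0.31  0.038]
tin 0.8 [414, 218] 567 [ 0.587 -0.267  0.069] [ 0.553 -0.304  0.005] [ 0.627 -0.237  0.107]
solvent 0.7 [264, 140] 519 [0.793 0.163 0.099] [0.775 0.14  0.003] [0.833 0.2   0.1
[... 1471 characters left out ...]
74 -0.003 -0.002] [0.872 0.205 0.151]
driver 0.57 [202, 260] 1972 [0.796 0.192 0.078] [ 0.774 -0.062 -0.003] [0.927 0.205 0.151]
head 0.66 [276, 188] 1703 [0.683 0.002 0.127] [ 0.638 -0.466 -0.003] [0.761 0.055 0.19 ]
pan 0.89 [351, 218] 1352 [ 0.513 -0.002  0.051] [ 0.453 -0.154 -0.001] [0.575 0.053 0.054]
tip pan_top 0.95 [352, 217] [ 0.513 -0.005  0.052]
tip head_top 0.91 [278, 156] [ 0.76  -0.456 -0.001]
tip head_top 0.31 [283, 174] [ 0.678 -0.064  0.132]
tip key_foot 0.81 [282, 172] [ 0.681 -0.069  0.135]
tip bowl 0.9 [393, 332] [0.446 0.278 0.004]
tip jet_a 0.54 [371, 176] [ 0.452 -0.281  0.016]
tip jet_a 0.26 [392, 333] [0.448 0.279 0.002]
tip scale 0.68 [340, 232] [0.541 0.046 0.046]
```

View pics/top0.png

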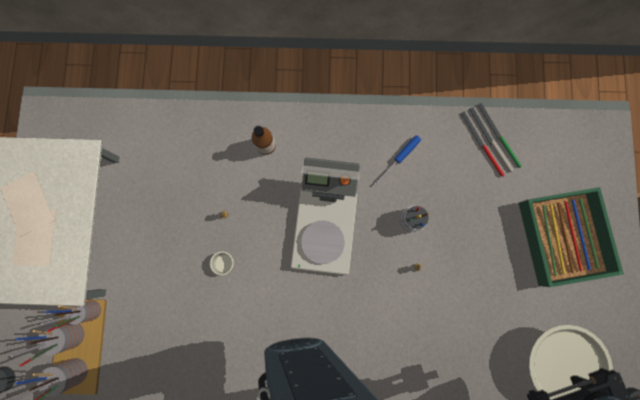

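View pics/side0.png

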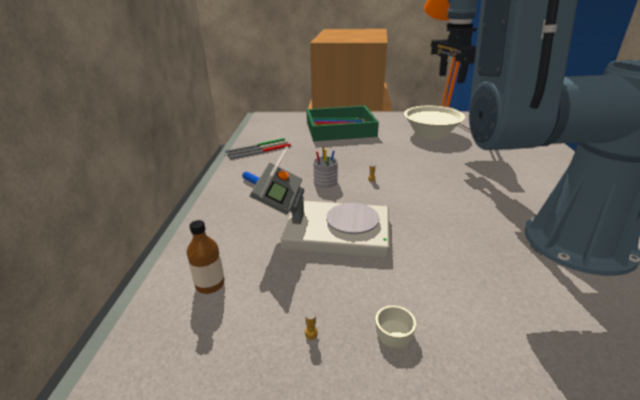

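The top view shows the bowl at (220,263), jets at (224,214) and (417,267), the pan at (322,242), the orange key at (344,181) and the hood above it at row ~162. The side view shows one jet at (311,327), the other at (372,172), and the key at (283,175). Next I'll refine these positions.

```bash
cat >> h.py <<'E'
from scipy.optimize import least_squares
def circ(P,r=None):
    c0=np.median(P[:,:2],0)
    f=(lambda c: np.hypot(*(P[:,:2]-c[:2]).T)-(r if r else c[2]))
    return least_squares(f,[*c0,r or .03],loss='soft_l1',f_scale=.002).x
E
python3 - <<'E'
from h import *
WS={n:cloud(n,np.load(n+'0.npy')) for n in ['top','side']}
I={n:cv2.imread(f'pics/{n}0.png') for n in WS}
def box(W,lo,hi):
    with np.errstate(invalid='ignore'): return ((W>lo)&(W<hi)).all(-1)
for n,W in WS.items():
    b=W[box(W,[.39,.23,.031],[.50,.33,.04])]; print(n,'bowl rim',len(b),circ(b,.032).round(4),(b[:,:2].max(0)+b[:,:2].min(0))/2)
    for nm,lo,hi in [('jl',[.56,.25,.008],[.63,.32,.06]),('jr',[.42,-.31,.008],[.48,-.24,.06])]:
        b=W[box(W,lo,hi)]; print(n,nm,len(b),np.median(b,0).round(4),b.min(0).round(4),b.max(0).round(4)); t=b[b[:,2]>.04]; print('   head',len(t),t.mean(0).round(4) if len(t) else '')
    b=W[box(W,[.44,-.09,.046],[.59,.06,.058])]; print('pan',circ(b).round(4),((b.max(0)+b.min(0))/2).round(4))
    b=W[box(W,[.38,-.13,.03],[.7,.11,.041])]; r=cv2.minAreaRect((b[:,:2]*1000).astype(np.float32)); print('body',r)
    b=W[box(W,[.64,-.13,.07],[.78,.08,.2])]
    # ransac plane
    g=np.random.default_rng(0);best=0
    for _ in range(2000):
        q=b[g.choice(len(b),3,False)]; nv=np.cross(q[1]-q[0],q[2]-q[0]); l=np.linalg.norm(nv)
        if l<1e-6: continue
        nv/=l; nv*=np.sign(nv[2]); 
        if not .7<nv[2]<.95: continue
        k=abs((b-q[0])@nv)<.003
        if k.sum()>best: best=k.sum(); K=k
    c=b[K].mean(0); nv=np.linalg.svd(b[K]-c)[2][2]; nv*=np.sign(nv[2]); print('face',best,len(b),c.round(4),nv.round(4),'tilt',np.arccos(nv[2]),'yaw',np.arctan2(-nv[1],-nv[0]), 'd',nv@c)
    # orange pixels
    hsv=cv2.cvtColor(I[n],cv2.COLOR_BGR2HSV); m=cv2.inRange(hsv,(3,150,90),(16,255,255))>0
    m&=box(W,[.64,-.12,.08],[.74,0,.2]); o=W[m]; print('orange',m.sum(),o.mean(0).round(4),np.median(o,0).round(4),'out of face',np.round((o-c)@nv*1000,1)[:40], np.argwhere(m).mean(0))
E
```

```text
top bowl rim 90 [0.4458 0.2762 0.032 ] [0.4461887  0.27623562]
top jl 33 [0.5867 0.2806 0.0157] [0.5788 0.2761 0.0084] [0.5975 0.2941 0.0477]
   head 7 [0.5891 0.2785 0.0443]
top jr 31 [ 0.4499 -0.2856  0.0153] [ 0.4413 -0.299   0.0083] [ 0.4615 -0.2827  0.0488]
   head 5 [ 0.451  -0.2851  0.0452]
pan [ 0.5142 -0.0124  0.0437] [ 0.5143 -0.0119  0.0517]
body ((547.9996948242188, -15.240669250488281), (169.615966796875, 237.10125732421875), 85.0966796875)
face 1104 1939 [ 0.6819 -0.0271  0.1243] [-0.4542  0.0279  0.8905] tilt 0.4724425764564928 yaw -0.061254997187038744 d -0.19979357258124208
orange 45 [ 0.6742 -0.0673  0.1298] [ 0.6746 -0.0679  0.1303] out of face [ 9.4  6.3  8.3  8.4  9.  10.6  7.3  8.7 10.7  9.   6.9  7.2  7.9  5.4
  6.   7.1  9.5 10.2  5.1  9.3  7.7  5.1  4.9 10.1  7.1 -0.4 11.4  8.
  5.9  9.6  8.1  9.3  8.   6.7  9.2  8.3  8.6  5.1  9.7  9. ] [181.2 344.6]
side bowl rim 297 [0.4452 0.2803 0.032 ] [0.4450671  0.27948774]
side jl 198 [0.5875 0.2953 0.0254] [0.5783 0.2817 0.0082] [0.5979 0.3003 0.0503]
   head 46 [0.5875 0.2949 0.0451]
side jr 76 [ 0.4516 -0.2822  0.0275] [ 0.4422 -0.2906  0.0085] [ 0.4602 -0.2766  0.0484]
   head 16 [ 0.4511 -0.2826  0.0445]
pan [ 0.5133 -0.0049  0.0447] [ 0.5136 -0.0096  0.0498]
body ((548.2216186523438, -10.915519714355469), (173.06436157226562, 238.140869140625), 84.44693756103516)
face 1181 1772 [ 0.6832 -0.0121  0.1251] [-0.4505  0.0325  0.8922] tilt 0.4685895077909941 yaw -0.07209644236859078 d -0.19655676768563526
orange 75 [ 0.6779 -0.0623  0.1308] [ 0.6773 -0.0603  0.1311] out of face [ 6.6  7.4  8.2  0.8 -0.7  6.2  8.3  8.1  7.7  8.6  8.3  7.4  0.3  2.4
  7.7  8.4  7.8  7.6  7.   8.1  8.4  8.5 -0.6  1.6  7.   7.7  7.1  8.4
  7.1  8.   7.3  7.7  8.6  0.3  1.1  6.   6.6  8.3  8.   8.8] [174.86666667 283.        ]
```

```bash
cat >> h.py <<'E'
import json
def rot(yaw,tilt=0): # tool down, x along yaw, tipped to face slope
    return R.from_euler('z',yaw)*R.from_euler('x',np.pi)*R.from_euler('y',tilt)
def pose(): s=bot.get_state(); return np.array(s['eef_pos']),R.from_euler('xyz',s['tcp_rot']),s
def plan(goals,start=None,vmax=40,wmax=.12):
    p,r=start or pose()[:2]
    for pos,ro,g,*sp in goals:
        pos=np.array(pos); v=sp[0] if sp else vmax
        dv=(r.inv()*ro).as_rotvec(); n=max(1,int(np.ceil(np.linalg.norm(pos-p)*1000/v-.02)),int(np.ceil(np.linalg.norm(dv)/wmax)))
        print('--',n,'rows'); out=[]
        for i in range(n):
            k=n-i; l=np.round(r.inv().apply((pos-p)/k)*1000,0 if i<n-1 else 1); t=np.round((r.inv()*ro).as_rotvec()/k,3)
            p=p+r.apply(l/1000); r=r*R.from_rotvec(t); out.append(f'{l.tolist()} {t.tolist()}')
        print('\n'.join(out))
    return p,r
E
python3 - <<'E'
from h import *
print(rot(0,.47).apply([0,0,1]))
Y=-.08
plan([([.38,-.1,.25],rot(Y),1),([.4355,.278,.20],rot(Y),1)])
E
```

```text
[ 4.52886285e-01 -1.09185625e-16 -8.91568288e-01]
-- 12 rows
[27.0, -29.0, -1.0] [0.0, 0.0, 0.035]
[26.0, -30.0, -1.0] [0.0, 0.0, 0.035]
[25.0, -31.0, -0.0] [0.0, 0.0, 0.035]
[24.0, -32.0, -1.0] [0.0, 0.0, 0.036]
[23.0, -33.0, -0.0] [0.0, 0.0, 0.035]
[21.0, -34.0, -1.0] [0.0, 0.0, 0.036]
[20.0, -34.0, -0.0] [0.0, 0.0, 0.035]
[19.0, -35.0, -1.0] [0.0, 0.0, 0.036]
[18.0, -36.0, -0.0] [0.0, 0.0, 0.035]
[16.0, -36.0, -1.0] [0.0, 0.0, 0.036]
[15.0, -37.0, -0.0] [0.0, 0.0, 0.035]
[13.6, -38.1, -0.9] [0.0, -0.0, 0.036]
-- 10 rows
[3.0, -38.0, 5.0] [0.0, -0.0, -0.0]
[2.0, -38.0, 5.0] [0.0, -0.0, -0.0]
[3.0, -38.0, 5.0] [0.0, -0.0, -0.0]
[2.0, -38.0, 5.0] [0.0, -0.0, -0.0]
[3.0, -38.0, 5.0] [0.0, -0.0, -0.0]
[2.0, -38.0, 5.0] [0.0, -0.0, -0.0]
[3.0, -38.0, 5.0] [0.0, -0.0, -0.0]
[2.0, -38.0, 5.0] [0.0, -0.0, -0.0]
[3.0, -39.0, 5.0] [0.0, -0.0, -0.0]
[2.0, -38.3, 5.0] [0.0, -0.0, -0.0]
```

Emit:
{"method": "move_arm", "body": {"deltas": [{"gripper": 1,"linear": [27,-29,-1],"turn": [0,0,0.035]},{"gripper": 1,"linear": [26,-30,-1],"turn": [0,0,0.035]},{"gripper": 1,"linear": [25,-31,0],"turn": [0,0,0.035]},{"gripper": 1,"linear": [24,-32,-1],"turn": [0,0,0.036]},{"gripper": 1,"linear": [23,-33,0],"turn": [0,0,0.035]},{"gripper": 1,"linear": [21,-34,-1],"turn": [0,0,0.036]},{"gripper": 1,"linear": [20,-34,0],"turn": [0,0,0.035]},{"gripper": 1,"linear": [19,-35,-1],"turn": [0,0,0.036]},{"gripper": 1,"linear": [18,-36,0],"turn": [0,0,0.035]},{"gripper": 1,"linear": [16,-36,-1],"turn": [0,0,0.036]}]}}

```text
time: 2.43
eef_pos: [0.3497, -0.1725, 0.2494]
tcp_rot: [3.141, -0.001, -0.012]
contact_force: [-0.4, 0.3, 0.2]
opening: 1.001
grip_force: 0.0
```

Emit:
{"method": "move_arm", "body": {"deltas": [{"gripper": 1,"linear": [15,-37,0],"turn": [0,0,0.035]},{"gripper": 1,"linear": [14,-38,-1],"turn": [0,0,0.036]},{"gripper": 1,"linear": [3,-38,5],"turn": [0,0,0]},{"gripper": 1,"linear": [2,-38,5],"turn": [0,0,0]},{"gripper": 1,"linear": [3,-38,5],"turn": [0,0,0]},{"gripper": 1,"linear": [2,-38,5],"turn": [0,0,0]},{"gripper": 1,"linear": [3,-38,5],"turn": [0,0,0]},{"gripper": 1,"linear": [2,-38,5],"turn": [0,0,0]},{"gripper": 1,"linear": [3,-38,5],"turn": [0,0,0]},{"gripper": 1,"linear": [2,-38,5],"turn": [0,0,0]}]}}

```text
time: 3.27
eef_pos: [0.4247, 0.2034, 0.2102]
tcp_rot: [-3.141, -0.001, -0.08]
contact_force: [1.2, -0.6, -0.9]
opening: 1.002
grip_force: 0.0
```

Emit:
{"method": "move_arm", "body": {"deltas": [{"gripper": 1,"linear": [3,-39,5],"turn": [0,0,0]},{"gripper": 1,"linear": [2,-38,5],"turn": [0,0,0]},{"gripper": 1,"linear": [0,0,0],"turn": [0,0,0]},{"gripper": 1,"linear": [0,0,0],"turn": [0,0,0]}]}}

```text
time: 3.6
eef_pos: [0.4352, 0.2792, 0.1994]
tcp_rot: [3.141, 0.001, -0.076]
contact_force: [0.3, -0.7, -0.1]
opening: 0.997
grip_force: 0.0
```

Run:
```python
from h import *
print(pose()[0],pose()[2]['tcp_rot'],pose()[2]['joint_positions'].round(2))
p,d=imaging.capture('wrist'); W=cloud('wrist',d); cv2.imwrite('pics/w1.png',p); np.save('w1.npy',d)
for q in ['bowl','jet_a']:
    for r in spotter.silhouettes('wrist',q)[:2]:
        w=W[r['region']]; w=w[~np.isnan(w[:,0])]; print(q,r['conf'],r['centre'],len(w),np.median(w,0),w.min(0),w.max(0))
with np.errstate(invalid='ignore'):
    b=W[((W>[.39,.22,.031])&(W<[.5,.34,.039])).all(-1)]; print('rim',len(b),circ(b,.032),(b.max(0)+b.min(0))/2)
    b=W[((W>[.55,.24,.042])&(W<[.63,.33,.056])).all(-1)]
    if len(b): print('jet',len(b),b.mean(0),b.min(0),b.max(0))
```

```text
[0.43518233 0.27915413 0.1994273 ] [ 3.14088213e+00  1.24092692e-03 -7.64596214e-02] [ 0.34  0.1   1.79 -0.    1.25  1.99]
bowl 0.7 [0.5091, 0.4405] 4546 [0.44421529 0.27536032 0.00573458] [ 0.40414952  0.24202055 -0.0008435 ] [0.48059322 0.3127397  0.0363336 ]
jet_a 0.6 [0.4769, 0.0138] 401 [0.58307104 0.28396864 0.0152057 ] [5.79895438e-01 2.74799391e-01 5.53223460e-05] [0.5920191  0.2948558  0.05068151]
rim 1092 [0.44770605 0.27530463 0.032     ] [0.44756011 0.27548912 0.03367395]
jet 37 [0.58230309 0.28492373 0.04588899] [0.58158231 0.2798382  0.04246805] [0.58421548 0.2902757  0.05068151]
```

View pics/w1.png

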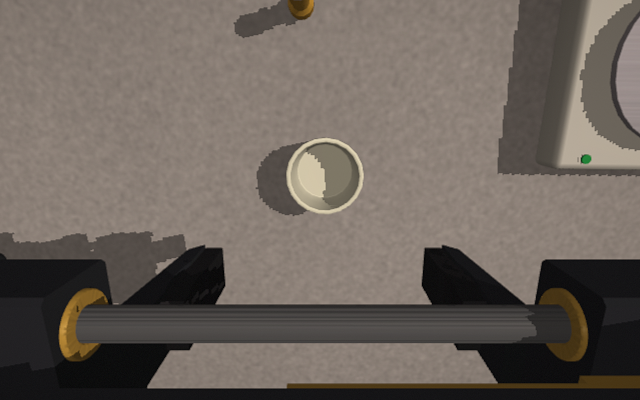

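The wrist view shows the bowl centred at (325,176) midway between the fingers, with the left jet at (302,8) on the top edge. Now I'll descend.

Run:
```python
from h import *
plan([([.447,.276,.10],rot(-.08),1),([.447,.276,.034],rot(-.08),1,34)])
```

```text
-- 3 rows
[4.0, -0.0, 33.0] [0.0, -0.0, -0.0]
[4.0, -0.0, 34.0] [0.0, -0.0, -0.0]
[3.2, -0.2, 33.3] [0.0, -0.0, -0.001]
-- 2 rows
[-0.0, -0.0, 33.0] [0.0, -0.0, 0.0]
[-0.1, -0.0, 33.0] [0.0, -0.0, 0.0]
```

Emit:
{"method": "move_arm", "body": {"deltas": [{"gripper": 1,"linear": [4,0,33],"turn": [0,0,0]},{"gripper": 1,"linear": [4,0,34],"turn": [0,0,0]},{"gripper": 1,"linear": [3,0,33],"turn": [0,0,0]},{"gripper": 1,"linear": [0,0,0],"turn": [0,0,0]}]}}

```text
time: 4.08
eef_pos: [0.4432, 0.2736, 0.0946]
tcp_rot: [3.137, 0.009, -0.083]
contact_force: [-1.4, -1.5, -1.1]
opening: 0.994
grip_force: 0.0
```

Emit:
{"method": "move_arm", "body": {"deltas": [{"gripper": 1,"linear": [1,0,30],"turn": [0,0,0]},{"gripper": 1,"linear": [0,0,30],"turn": [0,0,0]},{"gripper": 1,"linear": [0,0,4],"turn": [0,0,0]},{"gripper": 1,"linear": [0,0,0],"turn": [0,0,0]},{"gripper": 1,"linear": [0,0,0],"turn": [0,0,0]}]}}

```text
time: 4.5
eef_pos: [0.449, 0.2766, 0.0382]
tcp_rot: [-3.141, -0.002, -0.081]
contact_force: [-0.3, 0.2, -0.2]
opening: 1.002
grip_force: 0.0
```

Emit:
{"method": "move_arm", "body": {"deltas": [{"gripper": 1,"linear": [-1,0,4],"turn": [0,0,0]},{"gripper": 0.7,"linear": [0,0,0],"turn": [0,0,0]},{"gripper": 0.5,"linear": [0,0,0],"turn": [0,0,0]},{"gripper": 0.5,"linear": [0,0,0],"turn": [0,0,0]},{"gripper": 0.5,"linear": [0,0,0],"turn": [0,0,0]},{"gripper": 0.5,"linear": [0,0,0],"turn": [0,0,0]},{"gripper": 0.5,"linear": [0,0,0],"turn": [0,0,0]}]}}

```text
time: 5.08
eef_pos: [0.4473, 0.277, 0.033]
tcp_rot: [-3.141, -0.001, -0.08]
contact_force: [-0.9, -0.8, 6.1]
opening: 0.756
grip_force: 30.0
```

Run:
```python
from h import *
p,r,s=pose(); print(p,s['tcp_rot'],s['opening'],s['grip_force'])
Y=-.085
c=np.array([.5135,-.0105])
plan([([p[0],p[1],.11],r,0),([*(p[:2]+(c-p[:2])*.97),.13],rot(Y),0),([*c,.10],rot(Y),0)])
```

```text
[0.44728193 0.27696134 0.03295678] [-3.14130275e+00 -8.96708199e-04 -8.00417840e-02] 0.7559485207254374 30.001136530190706
-- 2 rows
[0.0, -0.0, -39.0] [0.0, 0.0, 0.0]
[0.1, -0.0, -38.0] [0.0, 0.0, 0.0]
-- 8 rows
[11.0, 34.0, -3.0] [-0.0, -0.0, 0.001]
[11.0, 34.0, -2.0] [-0.0, -0.0, 0.001]
[11.0, 34.0, -3.0] [-0.0, -0.0, 0.0]
[11.0, 34.0, -2.0] [-0.0, -0.0, 0.001]
[11.0, 34.0, -3.0] [-0.0, -0.0, 0.0]
[11.0, 34.0, -2.0] [-0.0, -0.0, 0.001]
[10.0, 34.0, -3.0] [-0.0, -0.0, 0.0]
[11.0, 34.6, -2.0] [-0.0, -0.001, 0.001]
-- 1 rows
[2.7, 8.4, 30.0] [-0.0, 0.0, -0.0]
```

Emit:
{"method": "move_arm", "body": {"deltas": [{"gripper": 0.5,"linear": [0,0,-39],"turn": [0,0,0]},{"gripper": 0.5,"linear": [0,0,-38],"turn": [0,0,0]},{"gripper": 0.5,"linear": [11,34,-3],"turn": [0,0,0]},{"gripper": 0.5,"linear": [11,34,-2],"turn": [0,0,0]},{"gripper": 0.5,"linear": [11,34,-3],"turn": [0,0,0]},{"gripper": 0.5,"linear": [11,34,-2],"turn": [0,0,0]},{"gripper": 0.5,"linear": [11,34,-3],"turn": [0,0,0]},{"gripper": 0.5,"linear": [11,34,-2],"turn": [0,0,0]},{"gripper": 0.5,"linear": [10,34,-3],"turn": [0,0,0]},{"gripper": 0.5,"linear": [11,35,-2],"turn": [0,0,0]}]}}

```text
time: 5.92
eef_pos: [0.5114, -0.0038, 0.1291]
tcp_rot: [-3.141, 0.0, -0.08]
contact_force: [0.3, 0.2, -2.4]
opening: 0.758
grip_force: 30.0
```

Emit:
{"method": "move_arm", "body": {"deltas": [{"gripper": 0.5,"linear": [3,8,15],"turn": [0,0,0]},{"gripper": 0.5,"linear": [0,0,10],"turn": [0,0,0]},{"gripper": 0.5,"linear": [0,0,5],"turn": [0,0,0]},{"gripper": 0.5,"linear": [0,0,0],"turn": [0,0,0]},{"gripper": 0.5,"linear": [0,0,0],"turn": [0,0,0]},{"gripper": 0.5,"linear": [0,0,0],"turn": [0,0,0]}]}}

```text
time: 6.42
eef_pos: [0.5139, -0.0093, 0.0993]
tcp_rot: [-3.141, 0.0, -0.078]
contact_force: [-0.6, 0.0, -2.0]
opening: 0.758
grip_force: 30.0
```

Run:
```python
from h import *
p,r,s=pose(); print(p,s['tcp_rot'],s['contact_force'])
A=[]
for i in range(1):
  q,d=imaging.capture('wrist'); cv2.imwrite('pics/w2.png',q); W=cloud('wrist',d)
  with np.errstate(invalid='ignore'):
    k=((W>[.43,-.1,.048])&(W<[.6,.08,.056])).all(-1); b=W[k]; print('pan',len(b),b.min(0),b.max(0))
    if len(b)>50: print(circ(b,.062))
    k=((W>[.42,-.1,.09])&(W<[.6,.08,.105])).all(-1); b=W[k]; print(len(b), circ(b,.032), b.mean(0))
```

```text
[ 0.51388329 -0.00933313  0.09928469] [-3.14144380e+00  9.86611623e-05 -7.83337771e-02] [-0.60699244  0.01594674 -2.00032668]
pan 17380 [ 0.4683989  -0.07413167  0.0480756 ] [0.57750413 0.04901616 0.05456115]
[ 0.49708037 -0.00997531  0.062     ]
4684 [ 0.51465925 -0.00968096  0.032     ] [ 0.52525739 -0.0105799   0.0990059 ]
```

View pics/w2.png

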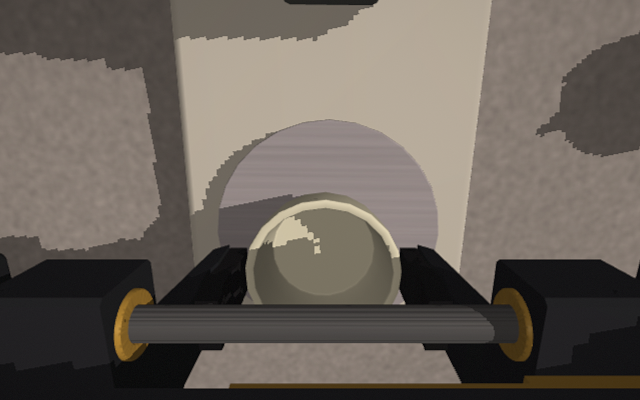

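The wrist view shows the bowl at (323,250) held over the pan, whose far edge is at row 120 and sides at columns 218–437. It is within about 2 mm of centre.

Emit:
{"method": "move_arm", "body": {"deltas": [{"gripper": 0.5,"linear": [0,2,6],"turn": [0,0,0]},{"gripper": 0.5,"linear": [0,0,4],"turn": [0,0,0]},{"gripper": 0.5,"linear": [0,0,2],"turn": [0,0,0]},{"gripper": 0.5,"linear": [0,0,1],"turn": [0,0,0]},{"gripper": 0.5,"linear": [0,0,0],"turn": [0,0,0]},{"gripper": 0.5,"linear": [0,0,0],"turn": [0,0,0]},{"gripper": 0.5,"linear": [0,0,0],"turn": [0,0,0]}]}}

```text
time: 7.05
eef_pos: [0.5139, -0.0126, 0.0862]
tcp_rot: [3.142, -0.0, -0.08]
contact_force: [-0.4, 0.5, -1.6]
opening: 0.758
grip_force: 30.0
```

Emit:
{"method": "move_arm", "body": {"deltas": [{"gripper": 0.5,"linear": [0,0,0.5],"turn": [0,0,0]},{"gripper": 0.5,"linear": [0,0,0.5],"turn": [0,0,0]},{"gripper": 0.5,"linear": [0,0,0],"turn": [0,0,0]},{"gripper": 0.5,"linear": [0,0,0],"turn": [0,0,0]}]}}

```text
time: 7.38
eef_pos: [0.5138, -0.0126, 0.0851]
tcp_rot: [3.142, 0.0, -0.08]
contact_force: [0.1, 0.1, -1.4]
opening: 0.759
grip_force: 30.0
```

Emit:
{"method": "move_arm", "body": {"deltas": [{"gripper": 0.5,"linear": [0,0,0.5],"turn": [0,0,0]},{"gripper": 0.5,"linear": [0,0,0.5],"turn": [0,0,0]},{"gripper": 0.5,"linear": [0,0,0],"turn": [0,0,0]},{"gripper": 0.5,"linear": [0,0,0],"turn": [0,0,0]}]}}

```text
time: 7.72
eef_pos: [0.5139, -0.0126, 0.0843]
tcp_rot: [3.142, -0.0, -0.08]
contact_force: [-0.7, 1.1, -0.9]
opening: 0.76
grip_force: 30.0
```

Emit:
{"method": "move_arm", "body": {"deltas": [{"gripper": 0.5,"linear": [0,0,0.4],"turn": [0,0,0]},{"gripper": 0.78,"linear": [0,0,0],"turn": [0,0,0]},{"gripper": 0.82,"linear": [0,0,0],"turn": [0,0,0]},{"gripper": 0.9,"linear": [0,0,0],"turn": [0,0,0]},{"gripper": 1.0,"linear": [0,0,0],"turn": [0,0,0]},{"gripper": 1.0,"linear": [0,0,0],"turn": [0,0,0]},{"gripper": 1.0,"linear": [0,0,-10],"turn": [0,0,0]},{"gripper": 1.0,"linear": [0,0,-25],"turn": [0,0,0]},{"gripper": 1.0,"linear": [0,0,-35],"turn": [0,0,0]},{"gripper": 1.0,"linear": [0,0,-35],"turn": [0,0,0]}]}}

```text
time: 8.55
eef_pos: [0.513, -0.0123, 0.1898]
tcp_rot: [-3.141, 0.002, -0.08]
contact_force: [1.1, -0.7, -0.2]
opening: 0.997
grip_force: 0.0
```

Run:
```python
from h import *
p,r,s=pose(); print(p,s['tcp_rot'],s['contact_force'],s['opening'])
q,d=imaging.capture('wrist'); cv2.imwrite('pics/w3.png',q); W=cloud('wrist',d); np.save('w3.npy',d)
def box(lo,hi):
    with np.errstate(invalid='ignore'): return W[((W>lo)&(W<hi)).all(-1)]
b=box([.43,-.1,.080],[.6,.08,.092]); print('rim',len(b),circ(b,.032),(b.max(0)+b.min(0))/2)
b=box([.43,-.1,.047],[.6,.08,.055]); print('pan',b.min(0),b.max(0))
for n in ['wrist']:
    for q in ['bowl','head','tare']:
        for x in spotter.silhouettes(n,q)[:1]:
            w=W[x['region']]; w=w[~np.isnan(w[:,0])]; print(q,x['conf'],x['centre'],np.median(w,0),w.min(0),w.max(0))
```

```text
[ 0.5129626  -0.01231778  0.18982115] [-3.14121225e+00  2.08564672e-03 -8.02479755e-02] [ 1.08785701 -0.65209277 -0.17358072] 0.9966781346097459
rim 920 [ 0.52247322 -0.01427044  0.032     ] [ 0.51952736 -0.01430426  0.08599965]
pan [ 0.56433498 -0.09722278  0.04700412] [0.59970386 0.02578872 0.05439913]
bowl 0.76 [0.5056, 0.5075] [ 0.51520868 -0.01375091  0.06539811] [ 0.47296432 -0.04738027  0.05636084] [0.55321759 0.02015946 0.09571142]
head 0.23 [0.5052, 0.5088] [ 0.51511719 -0.01390338  0.0652744 ] [ 0.47391907 -0.0471096   0.05814488] [0.55321759 0.01938285 0.09571142]
```

View pics/w3.png

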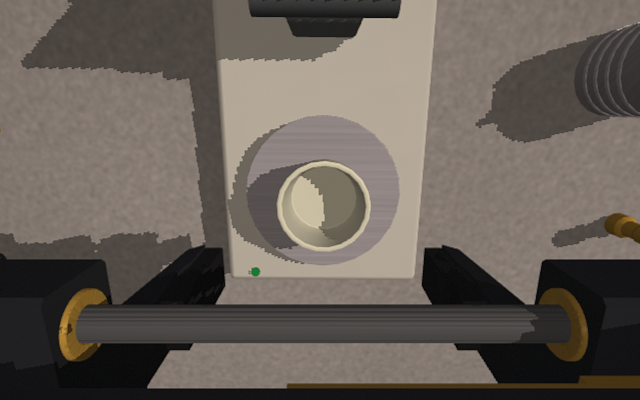

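Run:
```python
from h import *
print(pose()[0])
m,Rm,t=cam('wrist'); C=-Rm.T@t
def ray(u,v,z):
    d=Rm.T@np.array([(u-m['cx'])/m['fx'],(v-m['cy'])/m['fy'],1]); return C+d*(z-C[2])/d[2]
def ctr(uv,z): P=np.array([ray(*x,z) for x in uv]); return circ(P)
print('pan',ctr([(322,115),(399,190),(247,190),(325,265),(370,130),(375,245)],.052))
print('rim',ctr([(324,160),(278,206),(371,206),(324,251)],.086))
print(C, R.from_matrix(Rm).as_rotvec())
p,r,s=pose()
Y=-.08;T=.47
k=np.array([.676,-.065,.131]); G=rot(Y,T); z=G.apply([0,0,1])
print('z',z); tcp=lambda h: k-z*(h+.025)
plan([(tcp(.09),G,0,40)],start=(p,r))
print(tcp(.09),tcp(.02))
```

```text
[ 0.51464946 -0.01271504  0.19039211]
pan [ 0.51806855 -0.01311443  0.06144602]
rim [ 0.5162989  -0.01387502  0.03335525]
[ 0.58243807 -0.01801306  0.3322634 ] [-2.00093487  2.16769637  0.28522714]
z [ 0.45143782 -0.03619227 -0.89156829]
-- 4 rows
[28.0, 10.0, -11.0] [0.0, 0.117, 0.0]
[29.0, 10.0, -7.0] [0.0, 0.117, 0.0]
[30.0, 10.0, -4.0] [0.0, 0.116, 0.0]
[30.7, 9.2, -0.0] [0.001, 0.117, 0.0]
[ 0.62408465 -0.06083789  0.23353035] [ 0.6556853  -0.06337135  0.17112057]
```

The wrist view shows the bowl rim at (324,206) inside the pan centred at (322,190). With parallax allowed for, that is about 2 mm off centre, so it stands well. Next is the approach square to the key with the gripper closed.

Emit:
{"method": "move_arm", "body": {"deltas": [{"gripper": 0,"linear": [28,10,-11],"turn": [0,0.117,0]},{"gripper": 0,"linear": [29,10,-7],"turn": [0,0.117,0]},{"gripper": 0,"linear": [30,10,-4],"turn": [0,0.117,0]},{"gripper": 0,"linear": [31,9,0],"turn": [0,0.117,0]},{"gripper": 0,"linear": [0,0,0],"turn": [0,0,0]},{"gripper": 0,"linear": [0,0,0],"turn": [0,0,0]},{"gripper": 0,"linear": [0,0,0],"turn": [0,0,0]}]}}

```text
time: 9.33
eef_pos: [0.6221, -0.0599, 0.2296]
tcp_rot: [-3.14, -0.462, -0.081]
contact_force: [-0.4, 0.6, -0.6]
opening: 0.498
grip_force: 0.0
```

Run:
```python
from h import *
p,r,s=pose(); print(p,s['tcp_rot'],s['contact_force'],s['opening'],s['joint_positions'].round(2))
q,d=imaging.capture('wrist'); W=cloud('wrist',d); np.save('w4.npy',d)
q2,d2=imaging.capture('side'); np.save('s4.npy',d2)
canvas=np.zeros((400,800,3),np.uint8); canvas[:250,:400]=cv2.resize(q,(400,250)); canvas[:400,400:]=cv2.resize(q2[110:250,210:350],(400,400)); cv2.imwrite('pics/c4.png',canvas)
hsv=cv2.cvtColor(q,cv2.COLOR_BGR2HSV); m=cv2.inRange(hsv,(3,150,90),(16,255,255))>0
with np.errstate(invalid='ignore'): m&=((W>[.63,-.12,.09])&(W<[.72,-.02,.16])).all(-1)
print('orange',m.sum(), W[m].mean(0) if m.any() else '', np.argwhere(m).mean(0))
tip=p+r.apply([0,0,.025]); print('tip',tip, 'proj side',proj('side',tip),'key proj',proj('side',[.676,-.065,.131]))
for t in ['tare','key_foot']:
  print([ (x['conf'],x['centre'][0]*640,x['centre'][1]*400) for x in spotter.tip_of('wrist',t)[:2]])
```

```text
[ 0.62210114 -0.05988951  0.22958284] [-3.14039329 -0.46225856 -0.08068788] [-0.38227671  0.57044158 -0.57576338] 0.49776479763756326 [-0.34  0.03  1.87  0.16  0.8   1.22]
orange 816 [ 0.67842438 -0.06652834  0.13308682] [196.81740196 326.38235294]
tip [ 0.63321654 -0.06075826  0.20720667] proj side (np.float64(300.29402795938853), np.float64(145.30967544993933)) key proj (np.float64(283.96865961898715), np.float64(174.250928345323))Traceback (most recent call last):
  File "<stdin>", line 11, in <module>
ValueError: it knows: bowl, bowl_in, driver, head_top, jet, jet_a_mid, jet_b_mid, key_foot, pan_top, scale, solvent, tin
```

View pics/c4.png

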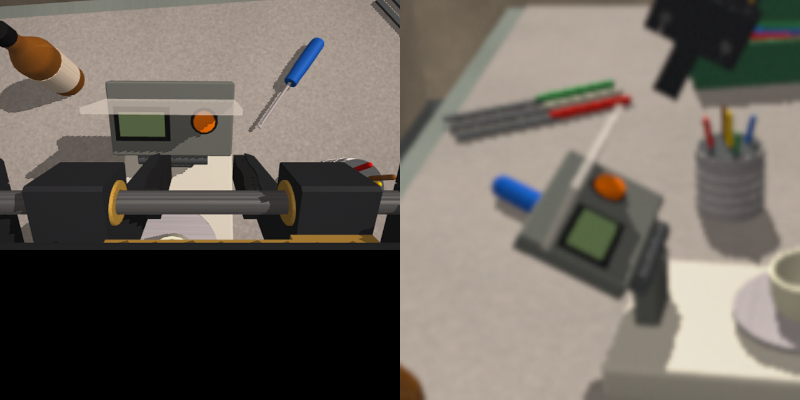

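The wrist half shows the key at (204,122) beside the display, with the hood's outer edge across row ~107. The side half shows the tip of the fingers at (672,92) above the orange key at (610,187).

Run:
```python
from h import *
p,r,s=pose(); print(p,s['tcp_rot'],s['opening'])
W=cloud('wrist',np.load('w4.npy'))
b=W[190:215,180:270].reshape(-1,3); b=b[~np.isnan(b[:,0])]
for _ in range(3):
    c=b.mean(0); nv=np.linalg.svd(b-c)[2][2]; nv*=np.sign(nv[2]); b=b[abs((b-c)@nv)<.004]
print('face',len(b),c,nv,np.arccos(nv[2]),np.arctan2(-nv[1],-nv[0]))
k=np.array([.677,-.066,.131]); print('key in tool frame mm (tips at z=25):',r.inv().apply(k-p)*1000)
Wk=np.array([.6784,-.0665,.1331]); print('wrist key',r.inv().apply(Wk-p)*1000, 'out of face',(Wk-c)@nv)
```

```text
[ 0.62277655 -0.05979633  0.23028447] [-3.14086626 -0.4642705  -0.07989424] 0.4035987184291721
face 2243 [0.68258528 0.00939452 0.1263198 ] [-0.46677418  0.05407745  0.88272164] 0.48917325969045433 -0.11533936279990264
key in tool frame mm (tips at z=25): [  4.31518294   1.93857252 113.19759425]
wrist key [  6.53899671   2.32434744 111.96234934] out of face 0.0038344304964872044
```

Emit:
{"method": "move_arm", "body": {"deltas": [{"gripper": 0,"linear": [1,1,20],"turn": [0,0.005,0]},{"gripper": 0,"linear": [1,1,20],"turn": [0,0.005,0]},{"gripper": 0,"linear": [1,0,15],"turn": [0,0,0]},{"gripper": 0,"linear": [1,0,10],"turn": [0,0,0]},{"gripper": 0,"linear": [0,0,5],"turn": [0,0,0]},{"gripper": 0,"linear": [0,0,0],"turn": [0,0,0]},{"gripper": 0,"linear": [0,0,0],"turn": [0,0,0]},{"gripper": 0,"linear": [0,0,0],"turn": [0,0,0]}]}}

```text
time: 10.1
eef_pos: [0.6591, -0.0653, 0.172]
tcp_rot: [3.141, -0.479, -0.08]
contact_force: [0.3, 0.6, 1.3]
opening: 0.004
grip_force: 0.0
```

Run:
```python
from h import *
q2,d2=imaging.capture('side'); q,d=imaging.capture('wrist')
p,r,s=pose(); print(p,s['tcp_rot'],s['opening'],s['contact_force'])
canvas=np.zeros((400,800,3),np.uint8); canvas[:,:400]=cv2.resize(q[100:300,220:420],(400,400)); canvas[:400,400:]=cv2.resize(q2[110:230,220:340],(400,400)); cv2.imwrite('pics/c5.png',canvas)
for k in ([.677,-.066,.131],[.6784,-.0665,.1331]): print(r.inv().apply(np.array(k)-p)*1000)
hsv=cv2.cvtColor(q,cv2.COLOR_BGR2HSV); m=cv2.inRange(hsv,(3,150,90),(16,255,255))>0; W=cloud('wrist',d); 
with np.errstate(invalid='ignore'): m&=((W>[.63,-.12,.09])&(W<[.72,-.02,.16])).all(-1)
print(m.sum(),(r.inv().apply(W[m]-p)*1000).round(1).min(0),(r.inv().apply(W[m]-p)*1000).round(1).max(0))
```

```text
[ 0.65915607 -0.06538551  0.17217848] [ 3.14119141 -0.47934235 -0.07995509] 0.004347763577116434 [ 0.30663479  0.25137126 -0.1947869 ]
[-3.16548378 -0.83063049 44.76315603]
[-0.92328923 -0.44356375 43.56201369]
429 [ -5.8 -13.3  41.1] [ 1.2 13.  51.5]
```

View pics/c5.png

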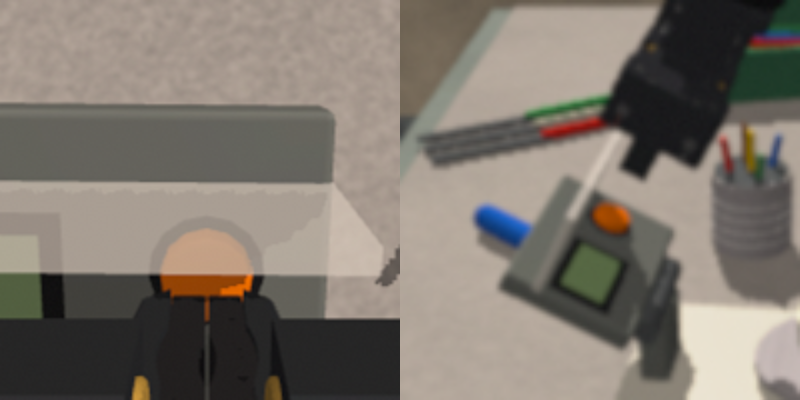

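The wrist crop shows the key at (207,~276) centred laterally on the closed fingers. The side crop shows the finger tip at (640,170) in line with the key at (612,218), clear of the hood.

Run:
```python
from h import *
p,r,s=pose(); m,Rm,t=cam('wrist'); C=-Rm.T@t
Ct=r.inv().apply(C-p); print('cam in tool',Ct*1000)
for (u,v) in [(323.5,215),(323.5,238),(300,235),(346.5,235)]:
    d=r.inv().apply(Rm.T@np.array([(u-m['cx'])/m['fx'],(v-m['cy'])/m['fy'],1]))
    for z in (.041,.044,.048): print(u,v,((Ct+d*(z-Ct[2])/d[2])*1000).round(1))
```

```text
cam in tool [ 6.84200852e+01 -5.66790895e-02 -1.41128210e+02]
323.5 215 [14.4  0.2 41. ]
323.5 215 [13.5  0.2 44. ]
323.5 215 [12.3  0.2 48. ]
323.5 238 [ 1.5  0.2 41. ]
323.5 238 [ 0.4  0.2 44. ]
323.5 238 [-1.1  0.2 48. ]
300 235 [  3.2 -12.5  41. ]
300 235 [  2.1 -12.7  44. ]
300 235 [  0.7 -13.   48. ]
346.5 235 [ 3.2 12.6 41. ]
346.5 235 [ 2.1 12.8 44. ]
346.5 235 [ 0.7 13.1 48. ]
```

Emit:
{"method": "move_arm", "body": {"deltas": [{"gripper": 0,"linear": [0,0,6],"turn": [0,0,0]},{"gripper": 0,"linear": [0,0,4],"turn": [0,0,0]},{"gripper": 0,"linear": [0,0,3],"turn": [0,0,0]},{"gripper": 0,"linear": [0,0,1],"turn": [0,0,0]},{"gripper": 0,"linear": [0,0,0],"turn": [0,0,0]},{"gripper": 0,"linear": [0,0,0],"turn": [0,0,0]}]}}

```text
time: 10.7
eef_pos: [0.6653, -0.0658, 0.1584]
tcp_rot: [-3.142, -0.478, -0.08]
contact_force: [-0.4, 0.2, 0.3]
opening: 0.004
grip_force: 0.0
```

Emit:
{"method": "move_arm", "body": {"deltas": [{"gripper": 0,"linear": [0,0,1],"turn": [0,0,0]},{"gripper": 0,"linear": [0,0,1],"turn": [0,0,0]},{"gripper": 0,"linear": [0,0,0],"turn": [0,0,0]},{"gripper": 0,"linear": [0,0,0],"turn": [0,0,0]}]}}

```text
time: 11.03
eef_pos: [0.6662, -0.0659, 0.1569]
tcp_rot: [-3.142, -0.478, -0.08]
contact_force: [-0.3, -0.1, 0.2]
opening: 0.012
grip_force: 0.0
```

Emit:
{"method": "move_arm", "body": {"deltas": [{"gripper": 0,"linear": [0,0,1],"turn": [0,0,0]},{"gripper": 0,"linear": [0,0,1],"turn": [0,0,0]},{"gripper": 0,"linear": [0,0,0],"turn": [0,0,0]},{"gripper": 0,"linear": [0,0,0],"turn": [0,0,0]}]}}

```text
time: 11.37
eef_pos: [0.6671, -0.066, 0.155]
tcp_rot: [-3.142, -0.478, -0.08]
contact_force: [-0.7, 0.3, 0.3]
opening: 0.001
grip_force: 0.0
```

Emit:
{"method": "move_arm", "body": {"deltas": [{"gripper": 0,"linear": [0,0,1],"turn": [0,0,0]},{"gripper": 0,"linear": [0,0,1],"turn": [0,0,0]},{"gripper": 0,"linear": [0,0,0],"turn": [0,0,0]},{"gripper": 0,"linear": [0,0,0],"turn": [0,0,0]}]}}

```text
time: 11.7
eef_pos: [0.6681, -0.066, 0.1532]
tcp_rot: [-3.142, -0.478, -0.08]
contact_force: [-0.4, -0.5, 1.0]
opening: 0.001
grip_force: 0.0
```

Emit:
{"method": "move_arm", "body": {"deltas": [{"gripper": 0,"linear": [0,0,1],"turn": [0,0,0]},{"gripper": 0,"linear": [0,0,0.5],"turn": [0,0,0]},{"gripper": 0,"linear": [0,0,0],"turn": [0,0,0]},{"gripper": 0,"linear": [0,0,0],"turn": [0,0,0]}]}}

```text
time: 12.03
eef_pos: [0.6687, -0.0661, 0.1519]
tcp_rot: [-3.142, -0.478, -0.08]
contact_force: [-0.2, 0.6, -0.6]
opening: 0.004
grip_force: 0.0
```

Emit:
{"method": "move_arm", "body": {"deltas": [{"gripper": 0,"linear": [0,0,1],"turn": [0,0,0]},{"gripper": 0,"linear": [0,0,0.5],"turn": [0,0,0]},{"gripper": 0,"linear": [0,0,0],"turn": [0,0,0]},{"gripper": 0,"linear": [0,0,0],"turn": [0,0,0]}]}}

```text
time: 12.37
eef_pos: [0.6694, -0.0662, 0.1506]
tcp_rot: [-3.142, -0.478, -0.08]
contact_force: [0.2, -1.0, -0.1]
opening: 0.004
grip_force: 0.0
```

Emit:
{"method": "move_arm", "body": {"deltas": [{"gripper": 0,"linear": [0,0,1],"turn": [0,0,0]},{"gripper": 0,"linear": [0,0,0.5],"turn": [0,0,0]},{"gripper": 0,"linear": [0,0,0],"turn": [0,0,0]},{"gripper": 0,"linear": [0,0,0],"turn": [0,0,0]}]}}

```text
time: 12.7
eef_pos: [0.6701, -0.0662, 0.1493]
tcp_rot: [-3.142, -0.478, -0.08]
contact_force: [-0.1, -0.2, -0.8]
opening: 0.0
grip_force: 0.0
```

Emit:
{"method": "move_arm", "body": {"deltas": [{"gripper": 0,"linear": [0,0,1],"turn": [0,0,0]},{"gripper": 0,"linear": [0,0,0.5],"turn": [0,0,0]},{"gripper": 0,"linear": [0,0,0],"turn": [0,0,0]},{"gripper": 0,"linear": [0,0,0],"turn": [0,0,0]}]}}

```text
time: 13.03
eef_pos: [0.6708, -0.0663, 0.1479]
tcp_rot: [-3.142, -0.478, -0.08]
contact_force: [0.9, 0.4, -0.2]
opening: 0.007
grip_force: 0.0
```

Run:
```python
from h import *
q2,d2=imaging.capture('side'); q,d=imaging.capture('wrist'); q3,d3=imaging.capture('top')
p,r,s=pose(); print(p,s['contact_force'],s['moment'])
canvas=np.zeros((400,800,3),np.uint8); canvas[:,:400]=cv2.resize(q[150:290,250:390],(400,400)); canvas[:400,400:]=cv2.resize(q2[130:220,240:330],(400,400),interpolation=cv2.INTER_CUBIC); cv2.imwrite('pics/c6.png',canvas)
for n,qq,dd in (('wrist',q,d),('side',q2,d2)):
    hsv=cv2.cvtColor(qq,cv2.COLOR_BGR2HSV); m=cv2.inRange(hsv,(3,120,70),(18,255,255))>0; W=cloud(n,dd)
    with np.errstate(invalid='ignore'): m&=((W>[.63,-.12,.09])&(W<[.72,-.02,.16])).all(-1)
    T=r.inv().apply(W[m]-p)*1000; print(n,m.sum(),T.min(0).round(1),np.median(T,0).round(1),T.max(0).round(1))
```

```text
[ 0.67083558 -0.06629574  0.14802979] [-0.80128558  0.18243544  0.58164614] [ 0.10196646  0.20992577 -0.0119659 ]
wrist 28 [-2.3 -0.1 -2.2] [ 0.7 -0.1 -0.8] [5.  0.3 0.7]
side 92 [-16.1 -17.   -0.9] [-2.  -8.5 17.1] [11.7 23.7 26. ]
```

View pics/c6.png

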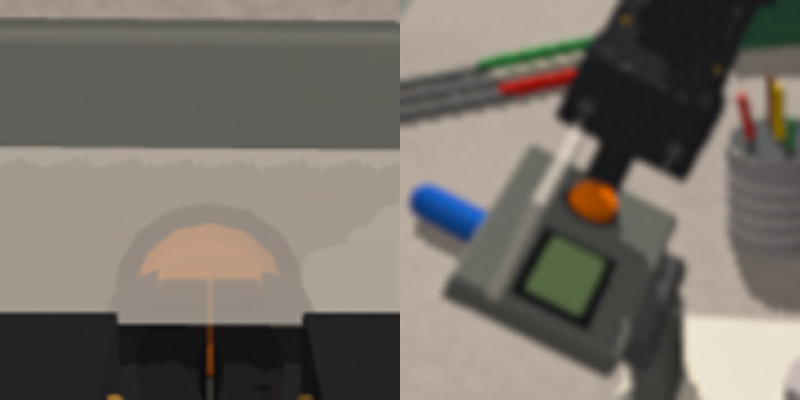

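The wrist crop shows the key arc at rows 225–282 behind the hood, and the finger tip ends at row 282. In the side crop the tip meets the key's upper edge near (600,180). I'll check the tip and key numerically in the tool frame.

Run:
```python
from h import *
p,r,s=pose()
for n in ('side','top'):
    q,d=imaging.capture(n); W=cloud(n,d); T=(r.inv().apply((W.reshape(-1,3)-p))*1000).reshape(400,640,3)
    with np.errstate(invalid='ignore'): k=(abs(T[...,0])<22)&(abs(T[...,1])<30)&(T[...,2]>-30)&(T[...,2]<45)
    hsv=cv2.cvtColor(q,cv2.COLOR_BGR2HSV)
    o=(cv2.inRange(hsv,(3,120,70),(18,255,255))>0)
    print(n)
    for z in range(-30,45,5):
        kk=k&(T[...,2]>=z)&(T[...,2]<z+5)&~o
        t=T[kk]
        dark=q[kk].max(1)<60 if len(t) else []
        if len(t): print(z,len(t),'dark',int(np.sum(dark)),t[dark].min(0).round(1) if np.any(dark) else '',t[dark].max(0).round(1) if np.any(dark) else '')
    t=T[o&k]; print('orange n',len(t)); 
    if len(t): print(np.percentile(t,[5,50,95],axis=0).round(1)); print('rows/cols',np.argwhere(o&k).min(0),np.argwhere(o&k).max(0))
    for c in ([0,0,25],[9,0,25],[-9,0,25],[0,10,25],[0,-10,25],[0,0,15],[0,0,5]): print(c,np.round(proj(n,p+r.apply(np.array(c)/1000)),1))
```

```text
side
-25 7 dark 5 [ -5.8 -21.  -22.9] [  4.4 -16.3 -20.3]
-20 17 dark 13 [ -8.9 -20.  -19.5] [  6.4 -16.2 -15.1]
-15 16 dark 12 [ -8.9 -19.3 -14.9] [  6.4 -15.4 -10.2]
-10 18 dark 14 [ -9. -18. -10.] [  6.4 -14.7  -5.1]
-5 13 dark 7 [ -8.1 -18.1  -3.8] [  5.4 -14.4  -1.7]
0 3 dark 1 [  6.4 -13.3   0.4] [  6.4 -13.3   0.4]
5 1 dark 0  
10 2 dark 0  
20 84 dark 4 [-18.  -12.8  23.7] [12.7 -1.1 24.9]
25 34 dark 3 [-15.9  -6.2  25. ] [14.9 -0.4 25.8]
orange n 92
[[-13.2 -16.1   0.7]
 [ -2.   -8.1  17.3]
 [  9.5  11.4  24.6]]
rows/cols [170 277] [179 288]
[0, 0, 25] [281.6 175.7]
[9, 0, 25] [278.2 174. ]
[-9, 0, 25] [285.  177.4]
[0, 10, 25] [282.6 173.8]
[0, -10, 25] [280.7 177.7]
[0, 0, 15] [283.3 172.5]
[0, 0, 5] [284.9 169.2]
top
-30 1 dark 0  
-15 1 dark 0  
-10 1 dark 0  
-5 3 dark 0  
0 2 dark 0  
orange n 0
[0, 0, 25] [344.6 178.5]
[9, 0, 25] [345.  175.3]
[-9, 0, 25] [344.2 181.7]
[0, 10, 25] [348.2 178.9]
[0, -10, 25] [340.9 178.1]
[0, 0, 15] [344.6 179.5]
[0, 0, 5] [344.6 180.6]
```

Run:
```python
from h import *
p,r,s=pose(); m,Rm,t=cam('wrist'); Rt=r.inv().as_matrix()@Rm.T; Ct=r.inv().apply(-Rm.T@t-p)
d=np.load('w1.npy'); v,u=np.mgrid[:400,:640]
P=np.stack([(u-m['cx'])/m['fx']*d,(v-m['cy'])/m['fy']*d,d],-1)@Rt.T+Ct
P*=1000
k=(d>0)&(P[...,2]<60)&(abs(P[...,1])<60)&(abs(P[...,0])<30)
for z in range(-40,60,5):
    t_=P[k&(P[...,2]>=z)&(P[...,2]<z+5)]
    if len(t_): print(z,len(t_),t_.min(0).round(1),t_.max(0).round(1))
for c in [(440,252),(430,250),(445,255),(215,252)]: print(c,P[c[1],c[0]].round(1),d[c[1],c[0]])
```

```text
-40 1205 [ -9.7 -59.9 -40. ] [ 12.6  60.  -35. ]
-35 772 [  3.7 -60.  -35. ] [ 12.7  59.8 -30. ]
-30 789 [  0.7 -59.9 -30. ] [ 12.7  59.8 -25. ]
-25 857 [ -1.9 -59.5 -25. ] [ 12.5  59.4 -20. ]
-20 966 [ -4.8 -58.9 -20. ] [ 12.4  58.9 -15. ]
-15 797 [ -7.6 -58.6 -15. ] [ 12.3  58.5 -10. ]
-10 698 [ -8.2 -58.4 -10. ] [12.3 58.3 -5. ]
-5 621 [ -7.9 -57.9  -5. ] [12.5 57.8 -0. ]
0 489 [ -8.2 -56.9   0. ] [12.2 56.9  5. ]
5 24 [ -6.9 -50.5   5. ] [11.6 52.4  6.1]
(440, 252) [10.1 49.5  0.2] 0.15166578
(430, 250) [10.2 45.9  2.3] 0.15360312
(445, 255) [10.2 50.5 -3.2] 0.14835817
(215, 252) [ 10.2 -45.9   0.1] 0.15150186
```

Run:
```python
from h import *
p,r,s=pose(); m,Rm,t=cam('wrist'); Rt=r.inv().as_matrix()@Rm.T; Ct=r.inv().apply(-Rm.T@t-p); v,u=np.mgrid[:400,:640]
def tf(d): return (np.stack([(u-m['cx'])/m['fx']*d,(v-m['cy'])/m['fy']*d,d],-1)@Rt.T+Ct)*1000
d=np.load('w1.npy'); P=tf(d); print('cam',Ct*1000)
k=(d>0)&(P[...,2]<10)
for z in range(-130,10,10):
    t_=P[k&(P[...,2]>=z)&(P[...,2]<z+10)]
    if len(t_): print(z,len(t_),np.percentile(t_,[1,50,99],axis=0).round(0).tolist())
q,d=imaging.capture('wrist'); P=tf(d); np.save('w6.npy',d)
print('now column 323 (tool x,z by row)')
for rr in range(120,300,8): print(rr,P[rr,323].round(1),P[rr,200].round(1),P[rr,400].round(1))
```

```text
cam [ 6.83766178e+01 -7.19983575e-02 -1.41096039e+02]
-100 7652 [[23.0, -51.0, -95.0], [24.0, -1.0, -93.0], [25.0, 50.0, -91.0]]
-90 12792 [[16.0, -62.0, -87.0], [24.0, 6.0, -83.0], [35.0, 60.0, -80.0]]
-80 28278 [[10.0, -63.0, -80.0], [26.0, -1.0, -76.0], [35.0, 61.0, -70.0]]
-70 5799 [[-1.0, -72.0, -70.0], [29.0, -51.0, -66.0], [36.0, 70.0, -60.0]]
-60 1727 [[-9.0, -52.0, -60.0], [-1.0, -51.0, -55.0], [8.0, 52.0, -50.0]]
-50 1441 [[-9.0, -60.0, -50.0], [-3.0, 43.0, -43.0], [12.0, 60.0, -40.0]]
-40 2032 [[-8.0, -60.0, -40.0], [10.0, -44.0, -36.0], [12.0, 60.0, -30.0]]
-30 1649 [[-1.0, -59.0, -30.0], [10.0, 45.0, -25.0], [12.0, 59.0, -20.0]]
-20 1763 [[-6.0, -58.0, -20.0], [10.0, -44.0, -15.0], [12.0, 58.0, -10.0]]
-10 1319 [[-7.0, -57.0, -10.0], [10.0, -43.0, -5.0], [12.0, 57.0, -0.0]]
0 513 [[-7.0, -55.0, 0.0], [9.0, 44.0, 2.0], [12.0, 55.0, 6.0]]
now column 323 (tool x,z by row)
120 [ 59.2  -0.2 197.1] [  59.1 -113.1  196.6] [ 59.2  70.6 197.2]
128 [ 52.1  -0.2 194.5] [  52.1 -112.6  193.1] [ 52.1  70.5 194.4]
136 [ 45.3  -0.2 189. ] [  45.2 -112.2  190.2] [ 45.2  70.  190.2]
144 
[... 536 characters left out ...]
 [26.  34.3 12.9]
216 [25.7 -0.1  1.2] [ 26.3 -50.5  -0.8] [25.8 31.8  1. ]
224 [ 26.2  -0.1 -10.9] [ 27.  -46.2 -13.4] [25.8 29.6 -9.6]
232 [ 26.1  -0.1 -20. ] [ 26.3 -43.9 -20.5] [ 26.4  27.3 -20.7]
240 [ 26.1  -0.1 -28.2] [ 26.3 -41.2 -28.6] [ 25.6  26.1 -26.7]
248 [ 25.3  -0.1 -33.4] [ 25.1 -39.9 -32.8] [ 25.9  24.4 -34.8]
256 [ 22.3  -0.1 -32.7] [ 22.6 -39.9 -33.6] [ 22.4  25.  -33. ]
264 [ 4.6 -0.1  0.2] [ 35.  -27.7 -67.1] [ 35.6  16.9 -68.5]
272 [ 1.4 -0.1 -0.9] [ 35.  -26.3 -71.3] [ 34.6  16.5 -70.4]
280 [-1.9 -0.1 -1.8] [ 35.4 -24.7 -75.8] [ 34.7  15.7 -74.4]
288 [-4.8 -0.1 -3.5] [ 35.  -23.9 -78.4] [ 35.4  14.7 -79. ]
296 [-24.1  -0.1  24.3] [ 34.8 -23.  -81.1] [ 35.9  13.8 -83.1]
```

The wrist depth shows the finger tips at tool z≈+5 (not +25), the face at z≈25, and the hood edge at z≈−33 with the body at z≈−60. There is still clearance, so I'll keep feeling forward.

Emit:
{"method": "move_arm", "body": {"deltas": [{"gripper": 0,"linear": [0,0,1],"turn": [0,0,0]},{"gripper": 0,"linear": [0,0,1],"turn": [0,0,0]},{"gripper": 0,"linear": [0,0,1],"turn": [0,0,0]},{"gripper": 0,"linear": [0,0,0],"turn": [0,0,0]},{"gripper": 0,"linear": [0,0,0],"turn": [0,0,0]}]}}

```text
time: 13.75
eef_pos: [0.6721, -0.0664, 0.1452]
tcp_rot: [-3.142, -0.478, -0.08]
contact_force: [0.0, -0.1, 0.3]
opening: 0.008
grip_force: 0.0
```

Emit:
{"method": "move_arm", "body": {"deltas": [{"gripper": 0,"linear": [0,0,1],"turn": [0,0,0]},{"gripper": 0,"linear": [0,0,1],"turn": [0,0,0]},{"gripper": 0,"linear": [0,0,0],"turn": [0,0,0]},{"gripper": 0,"linear": [0,0,0],"turn": [0,0,0]}]}}

```text
time: 14.08
eef_pos: [0.6731, -0.0664, 0.1434]
tcp_rot: [-3.142, -0.478, -0.08]
contact_force: [0.4, 0.8, -0.3]
opening: 0.01
grip_force: 0.0
```

Emit:
{"method": "move_arm", "body": {"deltas": [{"gripper": 0,"linear": [0,0,1],"turn": [0,0,0]},{"gripper": 0,"linear": [0,0,1],"turn": [0,0,0]},{"gripper": 0,"linear": [0,0,0],"turn": [0,0,0]},{"gripper": 0,"linear": [0,0,0],"turn": [0,0,0]}]}}

```text
time: 14.42
eef_pos: [0.674, -0.0665, 0.1417]
tcp_rot: [-3.142, -0.478, -0.08]
contact_force: [-0.1, -0.3, -0.5]
opening: 0.006
grip_force: 0.0
```

Emit:
{"method": "move_arm", "body": {"deltas": [{"gripper": 0,"linear": [0,0,1],"turn": [0,0,0]},{"gripper": 0,"linear": [0,0,0.5],"turn": [0,0,0]},{"gripper": 0,"linear": [0,0,0],"turn": [0,0,0]},{"gripper": 0,"linear": [0,0,0],"turn": [0,0,0]}]}}

```text
time: 14.75
eef_pos: [0.6747, -0.0666, 0.1404]
tcp_rot: [-3.142, -0.478, -0.08]
contact_force: [-0.0, -0.4, -0.2]
opening: 0.009
grip_force: 0.0
```

Emit:
{"method": "move_arm", "body": {"deltas": [{"gripper": 0,"linear": [0,0,1],"turn": [0,0,0]},{"gripper": 0,"linear": [0,0,0.5],"turn": [0,0,0]},{"gripper": 0,"linear": [0,0,0],"turn": [0,0,0]},{"gripper": 0,"linear": [0,0,0],"turn": [0,0,0]}]}}

```text
time: 15.08
eef_pos: [0.6754, -0.0667, 0.1391]
tcp_rot: [-3.142, -0.478, -0.08]
contact_force: [0.3, -0.2, -0.1]
opening: 0.007
grip_force: 0.0
```

Emit:
{"method": "move_arm", "body": {"deltas": [{"gripper": 0,"linear": [0,0,1],"turn": [0,0,0]},{"gripper": 0,"linear": [0,0,0.5],"turn": [0,0,0]},{"gripper": 0,"linear": [0,0,0],"turn": [0,0,0]},{"gripper": 0,"linear": [0,0,0],"turn": [0,0,0]}]}}

```text
time: 15.42
eef_pos: [0.6762, -0.0667, 0.138]
tcp_rot: [3.142, -0.478, -0.08]
contact_force: [0.1, -0.0, 1.7]
opening: 0.005
grip_force: 0.8
```

Emit:
{"method": "move_arm", "body": {"deltas": [{"gripper": 0,"linear": [0,0,0.7],"turn": [0,0,0]},{"gripper": 0,"linear": [0,0,0.7],"turn": [0,0,0]},{"gripper": 0,"linear": [0,0,0],"turn": [0,0,0]},{"gripper": 0,"linear": [0,0,0],"turn": [0,0,0]}]}}

```text
time: 15.75
eef_pos: [0.6768, -0.0668, 0.1367]
tcp_rot: [3.142, -0.478, -0.08]
contact_force: [-1.3, -0.7, 3.2]
opening: 0.001
grip_force: 1.4
```

Emit:
{"method": "move_arm", "body": {"deltas": [{"gripper": 0,"linear": [0,0,0.7],"turn": [0,0,0]},{"gripper": 0,"linear": [0,0,0.7],"turn": [0,0,0]},{"gripper": 0,"linear": [0,0,0],"turn": [0,0,0]},{"gripper": 0,"linear": [0,0,0],"turn": [0,0,0]}]}}

```text
time: 16.08
eef_pos: [0.6775, -0.0669, 0.1354]
tcp_rot: [3.142, -0.478, -0.08]
contact_force: [-2.2, -0.9, 3.0]
opening: 0.005
grip_force: 2.0
```

Emit:
{"method": "move_arm", "body": {"deltas": [{"gripper": 0,"linear": [0,0,0.6],"turn": [0,0,0]},{"gripper": 0,"linear": [0,0,0.4],"turn": [0,0,0]},{"gripper": 0,"linear": [0,0,0],"turn": [0,0,0]},{"gripper": 0,"linear": [0,0,0],"turn": [0,0,0]}]}}

```text
time: 16.42
eef_pos: [0.6779, -0.0669, 0.1347]
tcp_rot: [3.141, -0.478, -0.08]
contact_force: [-2.8, 0.8, 5.3]
opening: 0.005
grip_force: 3.0
```

Emit:
{"method": "move_arm", "body": {"deltas": [{"gripper": 0,"linear": [0,0,0.3],"turn": [0,0,0]},{"gripper": 0,"linear": [0,0,0],"turn": [0,0,0]},{"gripper": 0,"linear": [0,0,0],"turn": [0,0,0]},{"gripper": 0,"linear": [0,0,0],"turn": [0,0,0]},{"gripper": 0,"linear": [0,0,0],"turn": [0,0,0]},{"gripper": 0,"linear": [0,0,0],"turn": [0,0,0]}]}}

```text
time: 16.92
eef_pos: [0.678, -0.0669, 0.1346]
tcp_rot: [3.141, -0.478, -0.08]
contact_force: [-5.7, 1.2, 7.8]
opening: 0.005
grip_force: 4.6
```

The key bottomed at about 9 N and was held for over 0.5 s. Now I'll release it and retreat.

Emit:
{"method": "move_arm", "body": {"deltas": [{"gripper": 0,"linear": [0,0,-4],"turn": [0,0,0]},{"gripper": 0,"linear": [0,0,-8],"turn": [0,0,0]},{"gripper": 0,"linear": [0,0,-20],"turn": [0,0,0]},{"gripper": 0,"linear": [0,0,-35],"turn": [0,0,0]},{"gripper": 0,"linear": [0,0,-40],"turn": [0,0,0]}]}}

```text
time: 17.33
eef_pos: [0.6269, -0.0624, 0.2274]
tcp_rot: [-3.14, -0.473, -0.081]
contact_force: [1.0, -0.8, 0.5]
opening: 0.008
grip_force: 0.0
```

Run:
```python
from h import *
p,r,s=pose(); print(p,s['tcp_rot'],s['contact_force'])
plan([([.580,.15,.20],rot(-.08),.5,39),([.575,.285,.14],rot(-.08),.5,39)])
```

```text
[ 0.62690945 -0.06239137  0.2274339 ] [-3.14007863 -0.4727892  -0.08088654] [ 1.00914902 -0.76038688  0.48426784]
-- 6 rows
[-12.0, -35.0, -1.0] [-0.0, -0.079, -0.0]
[-11.0, -35.0, 0.0] [-0.0, -0.079, -0.0]
[-12.0, -34.0, 1.0] [-0.0, -0.079, -0.0]
[-11.0, -35.0, 2.0] [-0.0, -0.079, -0.0]
[-11.0, -34.0, 3.0] [-0.001, -0.078, -0.0]
[-11.1, -34.9, 4.2] [-0.0, -0.079, -0.0]
-- 4 rows
[-4.0, -34.0, 15.0] [-0.0, 0.0, -0.0]
[-4.0, -33.0, 15.0] [-0.0, 0.0, -0.0]
[-4.0, -34.0, 15.0] [-0.0, 0.0, -0.0]
[-3.8, -33.2, 15.0] [-0.0, 0.0, -0.0]
```

Emit:
{"method": "move_arm", "body": {"deltas": [{"gripper": 0.5,"linear": [-12,-35,-1],"turn": [0,-0.079,0]},{"gripper": 0.5,"linear": [-11,-35,0],"turn": [0,-0.079,0]},{"gripper": 0.5,"linear": [-12,-34,1],"turn": [0,-0.079,0]},{"gripper": 0.5,"linear": [-11,-35,2],"turn": [0,-0.079,0]},{"gripper": 0.5,"linear": [-11,-34,3],"turn": [0,-0.079,0]},{"gripper": 0.5,"linear": [-11,-35,4],"turn": [0,-0.079,0]},{"gripper": 0.5,"linear": [-4,-34,15],"turn": [0,0,0]},{"gripper": 0.5,"linear": [-4,-33,15],"turn": [0,0,0]},{"gripper": 0.5,"linear": [-4,-34,15],"turn": [0,0,0]},{"gripper": 0.5,"linear": [-4,-33,15],"turn": [0,0,0]}]}}

```text
time: 18.17
eef_pos: [0.5766, 0.286, 0.1405]
tcp_rot: [3.141, -0.003, -0.08]
contact_force: [0.4, -0.5, 0.9]
opening: 0.501
grip_force: 0.0
```

Emit:
{"method": "move_arm", "body": {"deltas": [{"gripper": 0.5,"linear": [0,0,0],"turn": [0,0,0]},{"gripper": 0.5,"linear": [0,0,0],"turn": [0,0,0]},{"gripper": 0.5,"linear": [0,0,0],"turn": [0,0,0]}]}}

```text
time: 18.42
eef_pos: [0.5772, 0.284, 0.1414]
tcp_rot: [3.141, -0.004, -0.08]
contact_force: [-0.4, 0.1, -0.3]
opening: 0.501
grip_force: 0.0
```

```bash
cat >> h.py <<'E'
def jet(x,y):
    q,d=imaging.capture('wrist'); W=cloud('wrist',d); p,r,s=pose(); print('pose',p,s['tcp_rot'],s['opening'])
    with np.errstate(invalid='ignore'): k=((W>[x-.03,y-.03,.040])&(W<[x+.03,y+.03,.056])).all(-1)&(np.ptp(q,axis=-1)>25)
    b=W[k]; print('head',len(b)); 
    if len(b): print(b.mean(0).round(4),b.min(0).round(4),b.max(0).round(4)); t=b[b[:,2]>.0475]; print('top',len(t),t.mean(0), t.min(0),t.max(0)); print('in tool',r.inv().apply(t.mean(0)-p)*1000)
    return q,d
E
python3 - <<'E'
from h import *
q,d=jet(.588,.286); cv2.imwrite('pics/w7.png',q)
E
```

```text
pose [0.57768221 0.28344408 0.14190445] [ 3.14139939 -0.00469194 -0.08082607] 0.5069523501413552
head 72
[0.5982 0.2844 0.0459] [0.5934 0.2767 0.0403] [0.6    0.2931 0.0516]
top 25 [0.59831248 0.2843887  0.04960494] [0.59365656 0.27688731 0.04756247] [0.59985981 0.29279041 0.0516271 ]
in tool [20.0533683  -2.62503894 92.3941097 ]
```

View pics/w7.png

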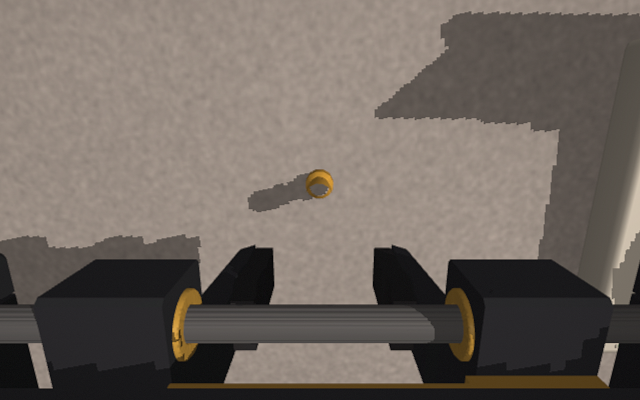

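The jet shows at (319,184), with its grey top disc at (319,188), roughly midway between the fingers at columns 273 and 374.

```bash
cat >> h.py <<'E'
def raytool(u,v,z):
    p,r,s=pose(); m,Rm,t=cam('wrist'); C=-Rm.T@t
    d=Rm.T@np.array([(u-m['cx'])/m['fx'],(v-m['cy'])/m['fy'],1]); X=C+d*(z-C[2])/d[2]
    print('world',X.round(4),'tool',(r.inv().apply(X-p)*1000).round(1))
E
python3 - <<'E'
from h import *
raytool(319,188,.05); raytool(319,184,.05);raytool(320,180,.006)
E
```

```text
world [0.5963 0.2847 0.05  ] tool [18.  -2.8 92. ]
world [0.599  0.2845 0.05  ] tool [20.7 -2.8 92. ]
world [0.5934 0.2846 0.006 ] tool [ 14.9  -2.5 136. ]
```

Run:
```python
from h import *
q,d=imaging.capture('wrist'); W=cloud('wrist',d); p,r,s=pose(); print(p,s['tcp_rot'])
for lo,hi in [(.003,.014),(.014,.03),(.03,.046),(.047,.056)]:
    with np.errstate(invalid='ignore'): k=((W>[.56,.26,lo])&(W<[.63,.32,hi])).all(-1)
    b=W[k]; a=np.argwhere(k)
    if len(b): print(lo,len(b),b.mean(0).round(4),b.min(0).round(4),b.max(0).round(4),a.min(0),a.max(0))
for r_ in spotter.silhouettes('wrist','jet_a')[:1]: a=np.argwhere(r_['region']); print(r_['conf'],a.min(0),a.max(0),a.mean(0))
for t in ['jet_a','jet_a_mid']: print(t,[(x['conf'],x['centre'][0]*640,x['centre'][1]*400) for x in spotter.tip_of('wrist',t)[:1]])
```

```text
[0.57799673 0.28318327 0.14223289] [-3.14147452 -0.00527927 -0.08154791]
0.003 172 [0.5944 0.285  0.0116] [0.5806 0.275  0.0034] [0.6018 0.2956 0.014 ] [170 306] [198 332]
0.014 173 [0.593  0.2851 0.0157] [0.5817 0.2759 0.014 ] [0.6016 0.2955 0.0229] [172 306] [197 331]
0.03 90 [0.5978 0.2845 0.0389] [0.5922 0.2767 0.0316] [0.5997 0.2938 0.0459] [179 306] [192 331]
0.047 21 [0.5975 0.2846 0.0487] [0.5924 0.2767 0.0471] [0.5995 0.2935 0.0505] [183 306] [193 331]
0.8 [170 306] [198 332] [182.57086614 319.21062992]
jet_a [(0.94, 319.872, 181.68)]
jet_a_mid [(0.88, 315.904, 192.12)]
```

Emit:
{"method": "move_arm", "body": {"deltas": [{"gripper": 0.5,"linear": [6,-1,35],"turn": [0,0.002,0]},{"gripper": 0.5,"linear": [6,-1,35],"turn": [0,0.002,0]},{"gripper": 0.5,"linear": [0,0,22],"turn": [0,0,0]},{"gripper": 0.5,"linear": [0,0,10],"turn": [0,0,0]},{"gripper": 0.5,"linear": [0,0,0],"turn": [0,0,0]},{"gripper": 0.5,"linear": [0,0,0],"turn": [0,0,0]},{"gripper": 0.5,"linear": [0,0,0],"turn": [0,0,0]}]}}

```text
time: 19.25
eef_pos: [0.5915, 0.2855, 0.0415]
tcp_rot: [-3.14, -0.011, -0.08]
contact_force: [0.1, 0.5, 0.2]
opening: 0.502
grip_force: 0.0
```

Emit:
{"method": "move_arm", "body": {"deltas": [{"gripper": 0.5,"linear": [0,0,3.5],"turn": [0,-0.01,0]},{"gripper": 0.5,"linear": [0,0,0],"turn": [0,0,0]},{"gripper": 0.3,"linear": [0,0,0],"turn": [0,0,0]},{"gripper": 0.2,"linear": [0,0,0],"turn": [0,0,0]},{"gripper": 0.1,"linear": [0,0,0],"turn": [0,0,0]},{"gripper": 0.1,"linear": [0,0,0],"turn": [0,0,0]},{"gripper": 0.1,"linear": [0,0,0],"turn": [0,0,0]},{"gripper": 0.1,"linear": [0,0,0],"turn": [0,0,0]}]}}

```text
time: 19.92
eef_pos: [0.5901, 0.2853, 0.0359]
tcp_rot: [-3.142, 0.002, -0.08]
contact_force: [0.7, -0.1, 0.4]
opening: 0.194
grip_force: 30.0
```

Emit:
{"method": "move_arm", "body": {"deltas": [{"gripper": 0.1,"linear": [0,0,-20],"turn": [0,0,0]},{"gripper": 0.1,"linear": [0,0,-35],"turn": [0,0,0]},{"gripper": 0.1,"linear": [0,0,-40],"turn": [0,0,0]},{"gripper": 0.1,"linear": [-4,34,-10],"turn": [0,0,0]},{"gripper": 0.1,"linear": [-4,34,-10],"turn": [0,0,0]},{"gripper": 0.1,"linear": [-4,34,-10],"turn": [0,0,0]},{"gripper": 0.1,"linear": [-4,34,-9],"turn": [0,0,0]},{"gripper": 0.1,"linear": [-5,33,0],"turn": [0,0,0]},{"gripper": 0.1,"linear": [-5,33,0],"turn": [0,0,0]},{"gripper": 0.1,"linear": [-5,33,0],"turn": [0,0,0]}]}}

```text
time: 20.75
eef_pos: [0.5399, 0.0522, 0.1701]
tcp_rot: [3.142, 0.002, -0.08]
contact_force: [-0.8, 0.3, -0.4]
opening: 0.194
grip_force: 30.0
```

Emit:
{"method": "move_arm", "body": {"deltas": [{"gripper": 0.1,"linear": [-5,33,0],"turn": [0,0,0]},{"gripper": 0.1,"linear": [-4,25,0],"turn": [0,0,0]},{"gripper": 0.1,"linear": [0,5,0],"turn": [0,0,0]},{"gripper": 0.1,"linear": [0,0,0],"turn": [0,0,0]},{"gripper": 0.1,"linear": [0,0,0],"turn": [0,0,0]}]}}

```text
time: 21.17
eef_pos: [0.5267, -0.0082, 0.1699]
tcp_rot: [-3.141, 0.002, -0.081]
contact_force: [0.3, 0.6, -1.6]
opening: 0.19
grip_force: 30.0
```

Run:
```python
from h import *
p,r,s=pose(); print(p,s['tcp_rot'],s['opening'],s['grip_force'])
plan([([.527,-.0136,.12],rot(-.08),0)])
q,d=imaging.capture('wrist'); W=cloud('wrist',d); p,r,s=pose()
def circfit(lo,hi,rad=None):
    with np.errstate(invalid='ignore'): k=((W>lo)&(W<hi)).all(-1)
    b=W[k]; print(len(b), circ(b,rad) if len(b)>10 else '', b.min(0),b.max(0))
circfit([.45,-.07,.080],[.58,.05,.090],.032); circfit([.45,-.08,.049],[.60,.06,.055],None)
```

```text
[ 0.52666157 -0.00818523  0.16989333] [-3.14099874e+00  1.95442343e-03 -8.10878725e-02] 0.19015631113678422 29.983101082179928
-- 2 rows
[0.0, 3.0, 25.0] [-0.0, 0.001, -0.001]
[0.8, 2.4, 24.9] [-0.001, 0.001, -0.0]
1377 [ 0.51410015 -0.0122318   0.032     ] [ 0.48047442 -0.04572078  0.08002287] [0.54747052 0.02139373 0.08673984]
11839 [ 0.51081851 -0.01149065  0.05026296] [ 0.45434874 -0.07312955  0.04900788] [0.57725769 0.04991839 0.05499985]
```

Emit:
{"method": "move_arm", "body": {"deltas": [{"gripper": 0.1,"linear": [0.5,3,25],"turn": [0,0,0]},{"gripper": 0.1,"linear": [0.4,2,25],"turn": [0,0,0]},{"gripper": 0.1,"linear": [0,0,12],"turn": [0,0,0]},{"gripper": 0.1,"linear": [0,0,4],"turn": [0,0,0]},{"gripper": 0.1,"linear": [0,0,0],"turn": [0,0,0]},{"gripper": 0.1,"linear": [0,0,0],"turn": [0,0,0]},{"gripper": 0.1,"linear": [0,0,0],"turn": [0,0,0]}]}}

```text
time: 21.8
eef_pos: [0.528, -0.0134, 0.1052]
tcp_rot: [3.141, -0.0, -0.08]
contact_force: [0.4, 0.2, -0.8]
opening: 0.194
grip_force: 30.0
```

Jet bottom is now about 69 mm up, inside the bowl's mouth. Lowering further.

Emit:
{"method": "move_arm", "body": {"deltas": [{"gripper": 0.1,"linear": [-0.5,0,4],"turn": [0,0,0]},{"gripper": 0.1,"linear": [0,0,4],"turn": [0,0,0]},{"gripper": 0.1,"linear": [0,0,2],"turn": [0,0,0]},{"gripper": 0.1,"linear": [0,0,1],"turn": [0,0,0]},{"gripper": 0.1,"linear": [0,0,0],"turn": [0,0,0]},{"gripper": 0.1,"linear": [0,0,0],"turn": [0,0,0]}]}}

```text
time: 22.3
eef_pos: [0.5264, -0.0136, 0.0929]
tcp_rot: [-3.142, 0.002, -0.08]
contact_force: [0.9, -0.1, -0.7]
opening: 0.194
grip_force: 30.0
```

Emit:
{"method": "move_arm", "body": {"deltas": [{"gripper": 0.1,"linear": [0,0,1],"turn": [0,0,0]},{"gripper": 0.1,"linear": [0,0,0.5],"turn": [0,0,0]},{"gripper": 0.1,"linear": [0,0,0],"turn": [0,0,0]},{"gripper": 0.1,"linear": [0,0,0],"turn": [0,0,0]}]}}

```text
time: 22.63
eef_pos: [0.5264, -0.0136, 0.0914]
tcp_rot: [3.142, 0.002, -0.08]
contact_force: [-0.1, 0.0, -0.9]
opening: 0.195
grip_force: 30.0
```

Emit:
{"method": "move_arm", "body": {"deltas": [{"gripper": 0.1,"linear": [0,0,0.5],"turn": [0,0,0]},{"gripper": 0.1,"linear": [0,0,0.5],"turn": [0,0,0]},{"gripper": 0.1,"linear": [0,0,0],"turn": [0,0,0]},{"gripper": 0.1,"linear": [0,0,0],"turn": [0,0,0]}]}}

```text
time: 22.97
eef_pos: [0.5265, -0.0136, 0.0906]
tcp_rot: [3.142, 0.002, -0.08]
contact_force: [-0.2, 0.1, -0.2]
opening: 0.191
grip_force: 30.0
```

Emit:
{"method": "move_arm", "body": {"deltas": [{"gripper": 0.1,"linear": [0,0,0.5],"turn": [0,0,0]},{"gripper": 0.1,"linear": [0,0,0],"turn": [0,0,0]},{"gripper": 0.1,"linear": [0,0,0],"turn": [0,0,0]}]}}

```text
time: 23.22
eef_pos: [0.5266, -0.0136, 0.0901]
tcp_rot: [3.142, 0.002, -0.08]
contact_force: [0.2, 0.5, 1.9]
opening: 0.194
grip_force: 30.0
```

Contact reads about +2 N. I'll release gently, rise, and head for the right jet.

Emit:
{"method": "move_arm", "body": {"deltas": [{"gripper": 0.22,"linear": [0,0,0],"turn": [0,0,0]},{"gripper": 0.26,"linear": [0,0,0],"turn": [0,0,0]},{"gripper": 0.32,"linear": [0,0,0],"turn": [0,0,0]},{"gripper": 0.32,"linear": [0,0,-2],"turn": [0,0,0]},{"gripper": 0.32,"linear": [0,0,-8],"turn": [0,0,0]},{"gripper": 0.32,"linear": [0,0,-20],"turn": [0,0,0]},{"gripper": 0.4,"linear": [0,0,-30],"turn": [0,0,0]},{"gripper": 0.5,"linear": [0,0,-20],"turn": [0,0,0]},{"gripper": 0.5,"linear": [0,0,0],"turn": [0,0,0]},{"gripper": 0.5,"linear": [0,0,0],"turn": [0,0,0]}]}}

```text
time: 24.05
eef_pos: [0.5276, -0.0138, 0.1717]
tcp_rot: [3.141, -0.001, -0.08]
contact_force: [-0.6, -0.1, -1.1]
opening: 0.495
grip_force: 0.0
```

Run:
```python
from h import *
q,d=imaging.capture('wrist'); W=cloud('wrist',d); p,r,s=pose(); print(p,s['tcp_rot'],s['opening'])
def cf(lo,hi,rad=None):
    with np.errstate(invalid='ignore'): k=((W>lo)&(W<hi)).all(-1)
    b=W[k]; print(len(b), circ(b,rad).round(4) if len(b)>10 else '', b.min(0).round(4) if len(b) else '',b.max(0).round(4) if len(b) else '')
cf([.45,-.07,.080],[.58,.05,.089],.032); cf([.48,-.05,.093],[.56,.03,.115],.009)
for t in ['jet_a','jet_a_mid']: 
  for x in spotter.tip_of('wrist',t)[:2]: print(t,x['conf']); raytool(x['centre'][0]*640,x['centre'][1]*400,.055 if t=='jet_a' else .08)
plan([([.45,-.13,.17],rot(-.08),.5),([.437,-.284,.14],rot(-.08),.5)])
```

```text
[ 0.52658217 -0.01356467  0.17023174] [ 3.14145817e+00  1.18735402e-03 -8.01996360e-02] 0.49934581766554925
1875 [ 0.5129 -0.0125  0.032 ] [ 0.4788 -0.0463  0.08  ] [0.5462 0.0208 0.0889]
126 [ 0.5254 -0.0131  0.009 ] [ 0.5274 -0.0218  0.093 ] [ 0.5347 -0.0048  0.104 ]
jet_a 0.87
world [ 0.4737 -0.2411  0.055 ] tool [-33.5 231.2 114.3]
jet_a 0.84
world [ 0.5245 -0.0141  0.055 ] tool [ -1.    0.9 114.3]
jet_a_mid 0.92
world [ 0.5246 -0.0096  0.08  ] tool [-1.  -3.6 88.8]
-- 4 rows
[-17.0, 31.0, -0.0] [-0.0, 0.001, -0.0]
[-16.0, 30.0, -0.0] [-0.0, 0.001, -0.0]
[-17.0, 31.0, -1.0] [-0.0, 0.001, -0.0]
[-16.0, 30.3, -0.1] [-0.0, 0.001, -0.0]
-- 4 rows
[-0.0, 39.0, 7.0] [-0.0, 0.0, -0.0]
[-0.0, 39.0, 8.0] [-0.0, 0.0, -0.0]
[-0.0, 38.0, 7.0] [-0.0, 0.0, -0.0]
[-0.6, 38.6, 7.9] [-0.0, 0.0, -0.0]
```

Jet A stands at (0.5255,-0.013) in the bowl, whose centre is at (0.513,-0.0125). Next, the right jet.

Emit:
{"method": "move_arm", "body": {"deltas": [{"gripper": 0.5,"linear": [-17,31,0],"turn": [0,0,0]},{"gripper": 0.5,"linear": [-16,30,0],"turn": [0,0,0]},{"gripper": 0.5,"linear": [-17,31,0],"turn": [0,0,0]},{"gripper": 0.5,"linear": [-16,30,0],"turn": [0,0,0]},{"gripper": 0.5,"linear": [0,39,7],"turn": [0,0,0]},{"gripper": 0.5,"linear": [0,39,8],"turn": [0,0,0]},{"gripper": 0.5,"linear": [0,38,7],"turn": [0,0,0]},{"gripper": 0.5,"linear": [0,38,8],"turn": [0,0,0]},{"gripper": 0.5,"linear": [0,0,0],"turn": [0,0,0]},{"gripper": 0.5,"linear": [0,0,0],"turn": [0,0,0]}]}}

```text
time: 25.03
eef_pos: [0.4372, -0.2842, 0.1381]
tcp_rot: [-3.139, 0.005, -0.084]
contact_force: [0.0, 0.3, 0.7]
opening: 0.5
grip_force: 0.0
```

Emit:
{"method": "move_arm", "body": {"deltas": [{"gripper": 0.5,"linear": [0,0,0],"turn": [0,0,0]},{"gripper": 0.5,"linear": [0,0,0],"turn": [0,0,0]}]}}

```text
time: 25.2
eef_pos: [0.4384, -0.2819, 0.1394]
tcp_rot: [-3.14, 0.003, -0.079]
contact_force: [0.4, -0.6, 0.3]
opening: 0.501
grip_force: 0.0
```

Run:
```python
from h import *
q,d=imaging.capture('wrist'); W=cloud('wrist',d); p,r,s=pose(); print(p,s['tcp_rot'],s['opening'])
for lo,hi in [(.008,.017),(.03,.046),(.047,.056)]:
    with np.errstate(invalid='ignore'): k=((W>[.42,-.32,lo])&(W<[.49,-.25,hi])).all(-1)
    b=W[k]
    if len(b): print(lo,len(b),b.mean(0).round(4),b.min(0).round(4),b.max(0).round(4), circ(b,.009).round(4) if lo>.02 else '')
for x in spotter.tip_of('wrist','jet_a')[:2]: print(x['conf']); raytool(x['centre'][0]*640,x['centre'][1]*400,.0)
```

```text
[ 0.43867028 -0.28188541  0.13978039] [-3.14085337e+00  2.56979917e-03 -7.86181938e-02] 0.4985362639433536
0.008 310 [ 0.4547 -0.2922  0.0139] [ 0.4422 -0.3029  0.0081] [ 0.4633 -0.282   0.017 ] 
0.03 89 [ 0.4597 -0.2921  0.0391] [ 0.455  -0.3011  0.0321] [ 0.4613 -0.2844  0.0459] [ 0.4522 -0.2925  0.009 ]
0.047 27 [ 0.4595 -0.2928  0.0486] [ 0.455  -0.3011  0.0472] [ 0.4613 -0.2844  0.051 ] [ 0.4522 -0.2924  0.009 ]
0.79
world [ 0.4514 -0.2906  0.    ] tool [ 13.5   7.6 140. ]
```

Emit:
{"method": "move_arm", "body": {"deltas": [{"gripper": 0.5,"linear": [7,4,20],"turn": [0,0,0]},{"gripper": 0.5,"linear": [6,3,10],"turn": [0,0,0]},{"gripper": 0.5,"linear": [0,0,0],"turn": [0,0,0]},{"gripper": 0.5,"linear": [0,0,0],"turn": [0,0,0]},{"gripper": 0.5,"linear": [0,0,0],"turn": [0,0,0]},{"gripper": 0.5,"linear": [0,0,0],"turn": [0,0,0]}]}}

```text
time: 25.8
eef_pos: [0.4513, -0.2913, 0.111]
tcp_rot: [3.141, 0.001, -0.08]
contact_force: [-0.9, -0.9, 0.5]
opening: 0.501
grip_force: 0.0
```

Run:
```python
from h import *
q,d=imaging.capture('wrist'); W=cloud('wrist',d); p,r,s=pose(); print(p,s['tcp_rot'],s['opening'])
for lo,hi in [(.008,.017),(.03,.046),(.047,.056)]:
    with np.errstate(invalid='ignore'): k=((W>[.42,-.32,lo])&(W<[.49,-.25,hi])).all(-1)
    b=W[k]
    if len(b): print(lo,len(b),b.mean(0).round(4),b.min(0).round(4),b.max(0).round(4), circ(b,.009).round(4) if lo>.02 else '')
for x in spotter.tip_of('wrist','jet_a')[:2]: print(x['conf']); raytool(x['centre'][0]*640,x['centre'][1]*400,.0)
```

```text
[ 0.45121626 -0.29140002  0.11094565] [ 3.14064855e+00  9.86284047e-04 -7.97399097e-02] 0.5023634738413637
0.008 369 [ 0.4554 -0.2927  0.0135] [ 0.4414 -0.303   0.008 ] [ 0.463  -0.2821  0.0168] 
0.03 169 [ 0.4592 -0.2928  0.039 ] [ 0.4543 -0.3011  0.0305] [ 0.4611 -0.2839  0.046 ] [ 0.4518 -0.2925  0.009 ]
0.047 40 [ 0.4592 -0.2931  0.0488] [ 0.4555 -0.3007  0.0472] [ 0.4612 -0.2845  0.0511] [ 0.4519 -0.2926  0.009 ]
0.89
world [ 0.4516 -0.2914  0.    ] tool [  0.5  -0.2 110.9]
```

Emit:
{"method": "move_arm", "body": {"deltas": [{"gripper": 0.5,"linear": [0.5,0.5,35],"turn": [0,0,0]},{"gripper": 0.5,"linear": [0,0,25],"turn": [0,0,0]},{"gripper": 0.5,"linear": [0,0,12],"turn": [0,0,0]},{"gripper": 0.5,"linear": [0,0,0],"turn": [0,0,0]},{"gripper": 0.5,"linear": [0,0,0],"turn": [0,0,0]},{"gripper": 0.5,"linear": [0,0,0],"turn": [0,0,0]}]}}

```text
time: 26.4
eef_pos: [0.4521, -0.2928, 0.0394]
tcp_rot: [3.14, 0.0, -0.08]
contact_force: [0.2, -0.4, 1.2]
opening: 0.499
grip_force: 0.0
```

Emit:
{"method": "move_arm", "body": {"deltas": [{"gripper": 0.3,"linear": [0,0,0],"turn": [0,0,0]},{"gripper": 0.2,"linear": [0,0,0],"turn": [0,0,0]},{"gripper": 0.1,"linear": [0,0,0],"turn": [0,0,0]},{"gripper": 0.1,"linear": [0,0,0],"turn": [0,0,0]},{"gripper": 0.1,"linear": [0,0,0],"turn": [0,0,0]},{"gripper": 0.1,"linear": [0,0,0],"turn": [0,0,0]}]}}

```text
time: 26.9
eef_pos: [0.4516, -0.2922, 0.0386]
tcp_rot: [3.141, 0.001, -0.08]
contact_force: [-0.9, 0.8, 4.7]
opening: 0.187
grip_force: 30.0
```

Run:
```python
from h import *
p,r,s=pose(); print(p,s['tcp_rot'],s['opening'],s['grip_force'])
plan([([p[0],p[1],.135],r,0),([.47,-.15,.17],rot(-.08),0),([.4995,-.012,.17],rot(-.08),0)])
```

```text
[ 0.45158922 -0.29220489  0.03858533] [ 3.14099480e+00  1.26958951e-03 -8.01282063e-02] 0.18743889668222594 30.0018004886806
-- 3 rows
[-0.0, 0.0, -32.0] [0.0, 0.0, 0.0]
[-0.0, 0.0, -32.0] [0.0, 0.0, 0.0]
[-0.1, 0.1, -32.4] [0.0, 0.0, 0.0]
-- 4 rows
[2.0, -36.0, -9.0] [0.0, 0.0, -0.0]
[2.0, -36.0, -9.0] [0.0, 0.0, -0.0]
[1.0, -36.0, -9.0] [0.0, 0.001, -0.0]
[1.9, -35.2, -8.1] [0.001, 0.0, -0.0]
-- 4 rows
[5.0, -35.0, 0.0] [-0.0, 0.0, -0.0]
[4.0, -35.0, 0.0] [-0.0, 0.0, -0.0]
[5.0, -35.0, 0.0] [-0.0, 0.0, -0.0]
[4.4, -35.0, 0.0] [-0.0, 0.0, -0.0]
```

Emit:
{"method": "move_arm", "body": {"deltas": [{"gripper": 0.1,"linear": [0,0,-20],"turn": [0,0,0]},{"gripper": 0.1,"linear": [0,0,-36],"turn": [0,0,0]},{"gripper": 0.1,"linear": [0,0,-40],"turn": [0,0,0]},{"gripper": 0.1,"linear": [2,-36,-9],"turn": [0,0,0]},{"gripper": 0.1,"linear": [2,-36,-9],"turn": [0,0,0]},{"gripper": 0.1,"linear": [1,-36,-9],"turn": [0,0,0]},{"gripper": 0.1,"linear": [2,-35,-9],"turn": [0,0,0]},{"gripper": 0.1,"linear": [5,-35,0],"turn": [0,0,0]},{"gripper": 0.1,"linear": [4,-35,0],"turn": [0,0,0]},{"gripper": 0.1,"linear": [5,-35,0],"turn": [0,0,0]}]}}

```text
time: 27.73
eef_pos: [0.4921, -0.0447, 0.1701]
tcp_rot: [3.142, 0.002, -0.08]
contact_force: [0.3, 0.4, -0.7]
opening: 0.194
grip_force: 30.0
```

Emit:
{"method": "move_arm", "body": {"deltas": [{"gripper": 0.1,"linear": [4,-35,0],"turn": [0,0,0]},{"gripper": 0.1,"linear": [0,0,0],"turn": [0,0,0]},{"gripper": 0.1,"linear": [0,0,0],"turn": [0,0,0]},{"gripper": 0.1,"linear": [0,0,0],"turn": [0,0,0]},{"gripper": 0.1,"linear": [0,0,0],"turn": [0,0,0]}]}}

```text
time: 28.15
eef_pos: [0.4989, -0.0129, 0.1698]
tcp_rot: [3.141, 0.002, -0.081]
contact_force: [0.6, -0.7, -0.8]
opening: 0.191
grip_force: 30.0
```

Run:
```python
from h import *
q,d=imaging.capture('wrist'); W=cloud('wrist',d); p,r,s=pose(); print(p,s['tcp_rot'],s['opening'],s['grip_force'])
def cf(lo,hi,rad=None):
    with np.errstate(invalid='ignore'): k=((W>lo)&(W<hi)).all(-1)
    b=W[k]; print(len(b), circ(b,rad).round(4) if len(b)>10 else '', b.min(0).round(4) if len(b) else '',b.max(0).round(4) if len(b) else '')
cf([.45,-.07,.080],[.58,.05,.089],.032); cf([.48,-.05,.093],[.56,.03,.106],.009)
```

```text
[ 0.49895404 -0.01311104  0.16984952] [ 3.14135066e+00  2.28731222e-03 -8.19475720e-02] 0.1920432606318232 29.9997675139457
1824 [ 0.514 -0.013  0.032] [ 0.4836 -0.0463  0.08  ] [0.5474 0.0204 0.089 ]
76 [ 0.5266 -0.0136  0.009 ] [ 0.5288 -0.0222  0.0936] [ 0.5358 -0.0055  0.1051]
```

Emit:
{"method": "move_arm", "body": {"deltas": [{"gripper": 0.1,"linear": [1,-1,25],"turn": [0,0,0]},{"gripper": 0.1,"linear": [0.5,0,25],"turn": [0,0,0]},{"gripper": 0.1,"linear": [0,0,8],"turn": [0,0,0]},{"gripper": 0.1,"linear": [0,0,4],"turn": [0,0,0]},{"gripper": 0.1,"linear": [0,0,0],"turn": [0,0,0]},{"gripper": 0.1,"linear": [0,0,0],"turn": [0,0,0]},{"gripper": 0.1,"linear": [0,0,0],"turn": [0,0,0]}]}}

```text
time: 28.78
eef_pos: [0.5015, -0.0115, 0.1093]
tcp_rot: [3.141, -0.0, -0.081]
contact_force: [0.4, -0.3, 0.2]
opening: 0.197
grip_force: 30.0
```

Emit:
{"method": "move_arm", "body": {"deltas": [{"gripper": 0.1,"linear": [-0.5,0,5],"turn": [0,0,0]},{"gripper": 0.1,"linear": [0,0,4],"turn": [0,0,0]},{"gripper": 0.1,"linear": [0,0,3],"turn": [0,0,0]},{"gripper": 0.1,"linear": [0,0,1],"turn": [0,0,0]},{"gripper": 0.1,"linear": [0,0,0],"turn": [0,0,0]},{"gripper": 0.1,"linear": [0,0,0],"turn": [0,0,0]}]}}

```text
time: 29.28
eef_pos: [0.5, -0.0109, 0.0949]
tcp_rot: [-3.142, 0.002, -0.08]
contact_force: [-0.3, -0.3, -1.1]
opening: 0.192
grip_force: 30.0
```

Emit:
{"method": "move_arm", "body": {"deltas": [{"gripper": 0.1,"linear": [0,0,1],"turn": [0,0,0]},{"gripper": 0.1,"linear": [0,0,0.5],"turn": [0,0,0]},{"gripper": 0.1,"linear": [0,0,0],"turn": [0,0,0]},{"gripper": 0.1,"linear": [0,0,0],"turn": [0,0,0]}]}}

```text
time: 29.62
eef_pos: [0.5001, -0.0109, 0.0935]
tcp_rot: [-3.142, 0.002, -0.08]
contact_force: [-1.2, 0.6, -0.2]
opening: 0.192
grip_force: 30.0
```

Emit:
{"method": "move_arm", "body": {"deltas": [{"gripper": 0.1,"linear": [0,0,0.5],"turn": [0,0,0]},{"gripper": 0.1,"linear": [0,0,0.5],"turn": [0,0,0]},{"gripper": 0.1,"linear": [0,0,0],"turn": [0,0,0]},{"gripper": 0.1,"linear": [0,0,0],"turn": [0,0,0]}]}}

```text
time: 29.95
eef_pos: [0.5002, -0.011, 0.0927]
tcp_rot: [3.142, 0.002, -0.08]
contact_force: [-0.6, -0.7, 1.6]
opening: 0.196
grip_force: 30.0
```

Contact again. Releasing and rising.

Emit:
{"method": "move_arm", "body": {"deltas": [{"gripper": 0.1,"linear": [0,0,0.3],"turn": [0,0,0]},{"gripper": 0.22,"linear": [0,0,0],"turn": [0,0,0]},{"gripper": 0.26,"linear": [0,0,0],"turn": [0,0,0]},{"gripper": 0.32,"linear": [0,0,0],"turn": [0,0,0]},{"gripper": 0.32,"linear": [0,0,-2],"turn": [0,0,0]},{"gripper": 0.32,"linear": [0,0,-8],"turn": [0,0,0]},{"gripper": 0.32,"linear": [0,0,-20],"turn": [0,0,0]},{"gripper": 0.32,"linear": [0,0,-30],"turn": [0,0,0]},{"gripper": 0.32,"linear": [0,0,-20],"turn": [0,0,0]},{"gripper": 0.32,"linear": [0,0,0],"turn": [0,0,0]}]}}

```text
time: 30.78
eef_pos: [0.5032, -0.0116, 0.1774]
tcp_rot: [3.14, -0.007, -0.08]
contact_force: [0.2, -0.0, 1.1]
opening: 0.319
grip_force: 0.0
```

Emit:
{"method": "move_arm", "body": {"deltas": [{"gripper": 0.32,"linear": [0,0,-20],"turn": [0,0,0]},{"gripper": 0.32,"linear": [-20,0,0],"turn": [0,0,0]},{"gripper": 0.32,"linear": [0,0,0],"turn": [0,0,0]},{"gripper": 0.32,"linear": [0,0,0],"turn": [0,0,0]},{"gripper": 0.32,"linear": [0,0,0],"turn": [0,0,0]}]}}

```text
time: 31.2
eef_pos: [0.4803, -0.0093, 0.1917]
tcp_rot: [-3.141, 0.002, -0.08]
contact_force: [-0.3, 0.5, -0.1]
opening: 0.321
grip_force: 0.0
```

Run:
```python
from h import *
q,d=imaging.capture('wrist'); W=cloud('wrist',d); p,r,s=pose(); print(p,s['tcp_rot'],s['opening'],s['contact_force'])
def cf(lo,hi,rad=None):
    with np.errstate(invalid='ignore'): k=((W>lo)&(W<hi)).all(-1)
    b=W[k]; print(len(b), circ(b,rad).round(4) if len(b)>10 else '', b.min(0).round(4) if len(b) else '',b.max(0).round(4) if len(b) else '')
cf([.45,-.07,.080],[.58,.05,.089],.032); cf([.513,-.05,.093],[.56,.03,.115],.009); cf([.47,-.05,.093],[.513,.03,.115],.009)
q2,_=imaging.capture('side')
c=np.zeros((400,800,3),np.uint8); c[:,:400]=cv2.resize(q[120:280,240:400],(400,400)); c[:,400:]=cv2.resize(q2[130:270,260:400],(400,400)); cv2.imwrite('pics/fin.png',c)
```

```text
[ 0.48042037 -0.00937644  0.19165741] [-3.14147018e+00  2.55651352e-03 -8.03176840e-02] 0.3224452343211074 [ 0.04416528 -0.1390403   0.00963036]
1849 [ 0.5141 -0.0128  0.032 ] [ 0.4802 -0.0463  0.08  ] [0.5474 0.0206 0.0889]
22 [ 0.5267 -0.0134  0.009 ] [ 0.5309 -0.0199  0.093 ] [ 0.5357 -0.0056  0.1044]
71 [ 0.5006 -0.0112  0.009 ] [ 0.5032 -0.0198  0.093 ] [ 0.5097 -0.0026  0.1049]
```

View pics/fin.png

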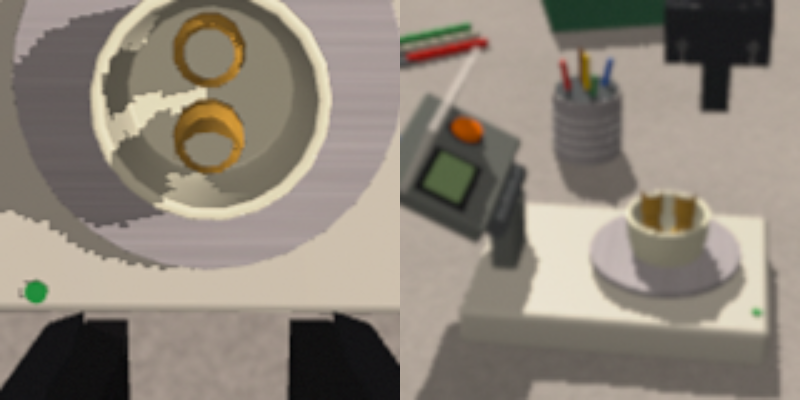

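Both jets stand in the bowl, at (210,48) and (210,137) in the wrist crop. The bowl is centred on the pan, the gripper is clear, and the key is out. Handing in.

```bash
python3 -c "
from plant import job
print(job.job_done())"
```

```text
the job is handed in; nothing more can be done
None
```

I set the bowl on the pan, pressed and released the tare key, then placed both jets in the bowl. I handed the job in at about 31 s of the 72 s allowed; the hand-in returned no verdict. The last images show both jets upright, the bowl centred to within about 2 mm, the key out and the gripper clear.

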